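# Peel the empty parts tray off the loaded stack and present it

## Task

The empty blue formed tray is stuck in the loaded grey stack by four sprung clips. Take it by the upright fin at its corner and peel it out, fin corner first while the opposite corner is still down, leaving the stack standing where it is; then carry it over the paper pad and present it there, level, right way up and centred, about 15 cm above the bench. Finish while still holding it there in the gripper, and leave the eraser, the jar and the wax block alone.

Things in the scene. Friction and masses are not known exactly. Their poses are not given: they have to be found in the camera images.
- top_tray: Empty blue formed tray, about 60 g, nested in the stack. Frame: z up, x along the 150 mm side, y along the 110 mm side; origin under the middle of its pocket (116 x 76 mm), which hangs 14 mm below the flange. Flange 150 x 110 mm, from 14 to 17 mm above the origin. A flat tongue and an upright fin stick out of the corner at +x, +y.
- fin (a point): Middle of the upright blue fin, at (86.3, 63.3, 32) mm in the tray's frame, axes as the tray's. Fin 9 mm thick, 30 mm long along the tray's diagonal (0.633 rad from the tray's x axis towards y), 17 to 47 mm above the tray's origin. Pinch it from above across the 9 mm; in the pads it can pivot about the closing line.
- far_corner (a point): Flange corner diagonally across from the fin, on the flange's underside, at (-75, -55, 14) mm in the tray's frame: the point about which the tray tips when peeled. Axes as the tray's.
- lower_stack: Two grey trays locked together, brass blanks inside, about 0.85 kg, loose on the bench. Rims 150 x 110 mm, 40 mm high; inside 128 x 88 mm (1.5 mm play round a 3 mm shoulder under the blue flange, 6 mm round the pocket). Origin under its centre, axes as the nested tray's, 26 mm higher. Black clip posts stand on its long sides at x = +-42, out to y = +-70 mm, 54 mm high.
- form_pad: White paper pad lying flat and fixed on the bench, 110 mm (x) by 150 mm (y), 9 mm high; origin under its centre. A tall parts cabinet stands to the left of it, its face near world y = 0.42 m.
- eraser: White and red eraser, 22 x 50 x 13 mm, loose bystander; origin under its centre.
- glass_jar: Small glass jar with white lid, 42 mm across, 52 mm high, loose bystander; origin under its centre.
- wax_block: Green carving wax block, 23 x 48 x 11 mm, loose bystander between stack and pad; origin under its centre.
- clip_a (a point): Sprung orange nose nearest the fin, at (42, 58.8, 49) mm in the stack's frame; three more like it at (+-42, +-58.8). 10 mm thick, it reaches 1.2 mm over the tray's flange, about 2.5 mm above it; the flange meets it there and must push it aside, about 1.5 N upward (up to twice that if the tray is shoved against it), until it has risen 6 mm.
- lamp_post (a point): Foot of the fixed desk lamp's column on the bench: a white base disc about 110 mm across and a thin column that rises 340 mm, leaning 35 mm towards the robot, its folded arm then going up and away. Keep hand and tray clear of it.

How it is judged:
By the outcome, as a careful person would: the job done as asked, in the order asked, and still so for the second after the job is handed in, while the arm keeps its last pose, push and grip.
It also fails if it takes over 43 s, if anything falls off the work surface, if the arm or the gripper's body presses on something with over 40 N, if the wrist force passes 120 N, or if a joint passes its speed limit or range.

## Robot

A 7-joint arm with a two-finger parallel gripper is mounted at the origin on a cart in front of the work surface, level with it; the furniture and walls round the work are solid. World frame = base frame: x ahead of the robot, y to its left, z up, the work surface at z = 0. Lengths are in m, angles in rad, forces in N, time in s.
With the tool pointing down it reaches from about 0.4 to 0.85 m from the base axis. Payload 4.5 kg.
Tool frame: the origin (TCP) lies on the centre line of the jaws, within the pads' length; the fingertips stand 11 mm ahead of it and the grasp point (between the pads) lies 8 mm behind it; z points along the fingers, y is the line along which they close (so a half turn about z gives the same grasp; the last joint's range is limited). The gripper opens to 88 mm and grips with 3 to 60 N. Pads are 18 mm wide; open, the fingers measure 123 mm over their backs; the gripper's body (75 mm by 187 mm) begins 45 mm behind the grasp point.
Start: joints at [1.34, 0.689, -0.195, 1.565, 0.157, 0.902, -0.215], TCP at [0.164, -0.603, 0.225] pointing down, gripper open.
Joint ranges: [-3.01, 3.01], [-0.46, 2.08], [-1.47, 1.51], [0.13, 2.56], [-1, 4.14], [0.04, 2.09], [-2.66, 2.66]. Speed limits (rad/s): [2.57, 2.57, 3.14, 3.14, 3.14, 3.14, 3.14].

## Interface

Orientations are given as a unit quaternion [x, y, z, w].
In Python, from plant import * gives the robot as it stands. The module is installed in compiled form; this text tells all that it offers.
- The arm moves only by the tool send_rows, never from a script. Its argument "motion" is a list of rows, each an object of numbers: "x", "y", "z": the shift along the tool's x, y, z in cm; "rx", "ry", "rz": the turn, a rotation vector about the tool's x, y, z in rad; "jaw": the finger opening in cm, from 0 to 8.81. In form: [{"x": .., "y": .., "z": .., "rx": .., "ry": .., "rz": .., "jaw": ..}, ...]. A call has exactly 5 rows; each row shifts and turns the commanded pose from where the row before left it, along the tool's axes as they then stand; what a row does not reach is not made up. A row lasts 1/10 s, in which the tool goes at most 50 mm and 8.59 degrees, less where a joint would pass 70% of its speed; a pose out of reach is approached as far as the arm can. A call is refused whole if a number of a shift passes 5 or a number of a turn 0.15, either way. A call with a gripper value outside its range is refused whole. The fingers move at their own pace and stop on an object; "grip_force" is the grip in N (left out, the last holds). Time passes only in rows, so rows that do not move let the fingers close, or fill a call up. It gives the time, the measured TCP pose, the force, the opening and the grip force at its end, in the units of the state.
- get_state(): the state, without advancing time (a new reading comes with each control period).
- snapshot(name): name is "scene" or "top"; returns a dict with "img" (384x512x3 uint8, red, green, blue), "vertical_fov" (degrees; the focal length in pixels is half the picture's height over the tangent of half this angle, whatever the lens; pixels are square), "cx", "cy" (the principal point, pixels), "extrinsics" (4x4, takes a point from camera to world coordinates). Camera axes: x right, y up, looking along -z (the intrinsics and any distortion apply to the point x, -y, -z); pixel columns grow to the right and rows downward; lengths in m; the calibration is good to about 2 mm. A picture is of the moment at which its call begins. There is no depth.
- finish_job(): hands the job in; it is judged then, once.
The state is a dict: "clock": time; "q": joint angles; "qd": joint speeds; "joint_torque": joint torques, N m; "tool_pos": TCP position; "eef_rot": TCP orientation; "contact_force": force on the tool from outside, world axes, zero at the start; "moment": the same for the moment, N m; "opening": opening from 0.0 (shut) to 1.0 (fully open); "finger_force": force on a finger pad.
Only numpy, scipy, OpenCV 4.12 (cv2) and the standard library are available. Lean on these libraries where they do the work, as an engineer would, in place of code of your own. Each camera call takes 0.05 s, during which the arm holds its last target. There are 200 camera calls.

## Working session

There is one attempt and no reset: what is moved stays moved. The work goes in short steps, Python scripts to look and compute and a tool call to move; the robot and the scene stay as the last step left them, time stands still between calls to the robot, and variables do not carry over. Pictures are saved under pics/ and viewed, at most 10 in all, crops included, and the job is handed in when it is done.

Besides the shell and the picture viewer there is one more tool, called after "Emit:" by a JSON object that holds its "method" and its "body", one argument or row to a line. send_rows: Moves the arm, as the interface text tells. Its arguments: {"type":"object","properties":{"motion":{"type":"array"},"grip_force":{"type":"number"}},"required":["motion"]}

```bash
mkdir -p pics
python3 - <<'E'
from plant import *
import cv2,numpy as np
s=get_state()
print({k:np.round(v,3) for k,v in s.items()})
for n in("scene","top"):
    d=snapshot(n); np.savez(n+".npz",**d)
    print(n,{k:v for k,v in d.items() if k!="img"})
    cv2.imwrite(f"pics/{n}0.png",cv2.resize(d["img"][...,::-1],(800,600),interpolation=cv2.INTER_CUBIC))
E
```

```text
{'clock': np.float64(0.0), 'q': array([ 1.34 ,  0.69 , -0.194,  1.566,  0.157,  0.902, -0.215]), 'qd': array([-0.   , -0.001,  0.   ,  0.   ,  0.001, -0.001, -0.001]), 'joint_torque': array([ 0.0000e+00, -5.2756e+01, -1.2670e+00, -1.5343e+01, -5.3000e-02,
        6.0000e-03,  0.0000e+00]), 'tool_pos': array([ 0.163, -0.603,  0.224]), 'eef_rot': array([ 0.991,  0.132, -0.   , -0.001]), 'contact_force': array([ 0.101, -0.551,  0.107]), 'moment': array([-0.045,  0.   ,  0.02 ]), 'finger_force': np.float64(0.0), 'opening': np.float64(1.002)}
scene {'vertical_fov': 48.68193320769793, 'cx': 254.27600507396048, 'cy': 186.6950188429713, 'extrinsics': array([[-0.79698156,  0.47618728, -0.37157242,  0.19084712],
       [-0.60400135, -0.62663435,  0.49245483,  0.50623987],
       [ 0.00166068,  0.61690766,  0.78703378,  0.81498586],
       [ 0.        ,  0.        ,  0.        ,  1.        ]])}
top {'vertical_fov': 45.24240469493033, 'cx': 248.99021685805803, 'cy': 188.22119755356348, 'extrinsics': array([[ 0.02665903,  0.99536384, -0.09241277,  0.43350235],
       [-0.99932843,  0.02886133,  0.02257698,  0.04727216],
       [ 0.02513946,  0.09174883,  0.9954648 ,  1.22157245],
       [ 0.        ,  0.        ,  0.        ,  1.        ]])}
```

View pics/scene0.png

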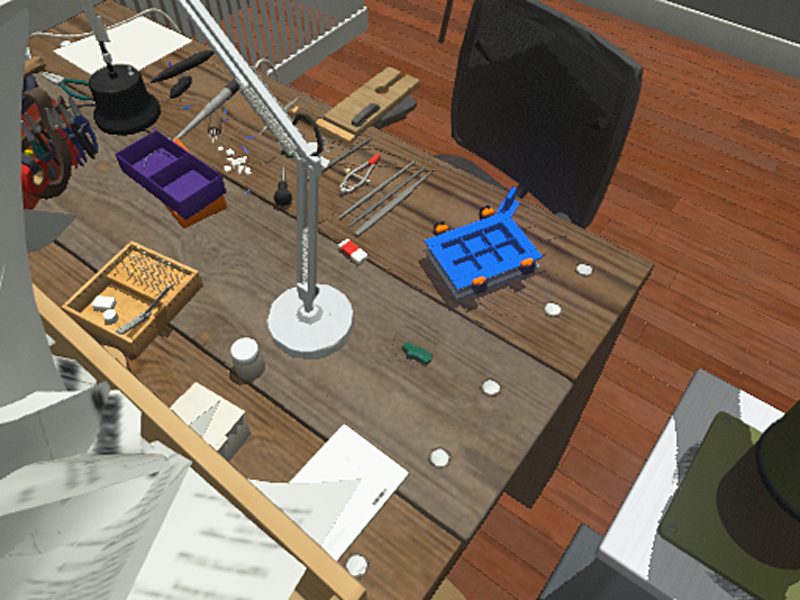

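View pics/top0.png

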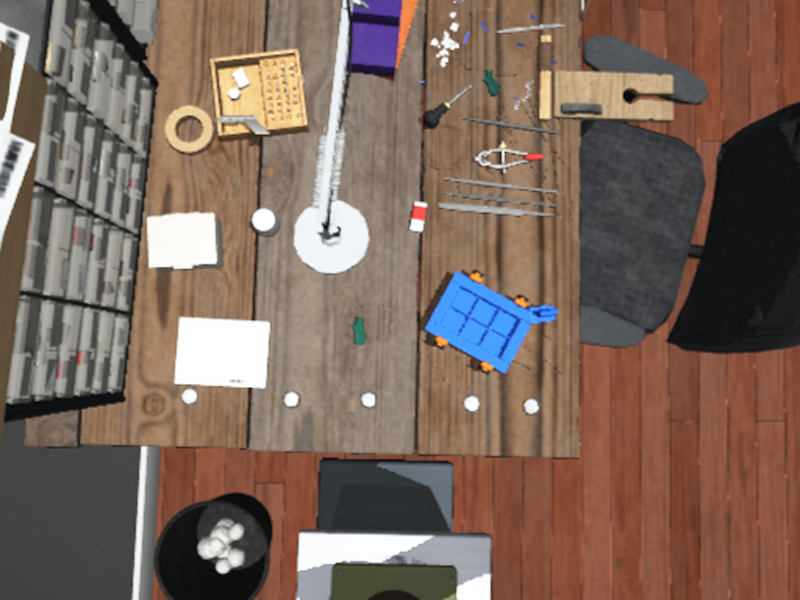

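The scene picture shows the tray around (485,250) with its fin at (512,203), the lamp base at (310,318) and the pad at (345,490). In the top picture the tray is centred near (478,322), the fin is at (543,314), the pad is at (223,352), the lamp foot at (330,237), the wax block at (359,330), the eraser at (418,216) and the jar at (263,220). Next I'll enlarge the tray.

```bash
cat > h.py <<'E'
import numpy as np,cv2
from scipy.spatial.transform import Rotation as R
def cam(n):
    d=dict(np.load(n+".npz")) if isinstance(n,str) else n
    f=192/np.tan(np.radians(float(d["vertical_fov"]))/2)
    return d,f
def proj(n,P):
    d,f=cam(n);E=d["extrinsics"];p=(np.atleast_2d(P)-E[:3,3])@E[:3,:3]
    return np.c_[d["cx"]-f*p[:,0]/p[:,2],d["cy"]+f*p[:,1]/p[:,2]]
def back(n,uv,z):
    d,f=cam(n);E=d["extrinsics"];uv=np.atleast_2d(uv).astype(float)
    r=np.c_[(uv[:,0]-d["cx"])/f,-(uv[:,1]-d["cy"])/f,-np.ones(len(uv))]@E[:3,:3].T
    return E[:3,3]+r*((z-E[2,3])/r[:,2])[:,None]
E
python3 - <<'E'
from h import *
t=np.load("top.npz")["img"];s=np.load("scene.npz")["img"]
a=cv2.resize(t[165:245,265:365],(800,640))[:600]   # x8
a=cv2.resize(t[168:243,265:365],(800,600),interpolation=cv2.INTER_CUBIC)
b=cv2.resize(s[112:199,262:362],(800,696),interpolation=cv2.INTER_CUBIC)[:600]
cv2.imwrite("pics/c1.png",a[...,::-1]);cv2.imwrite("pics/c2.png",b[...,::-1])
E
```

```text
(no output)
```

View pics/c1.png

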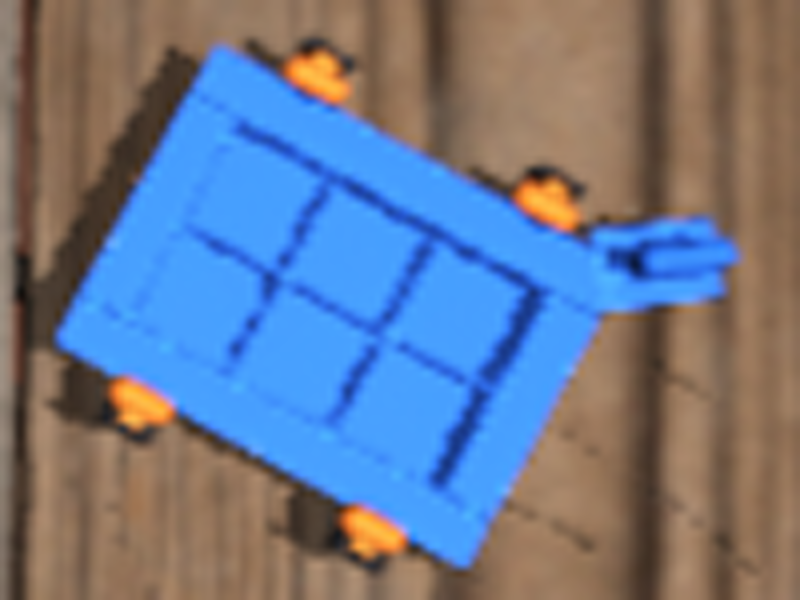

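View pics/c2.png

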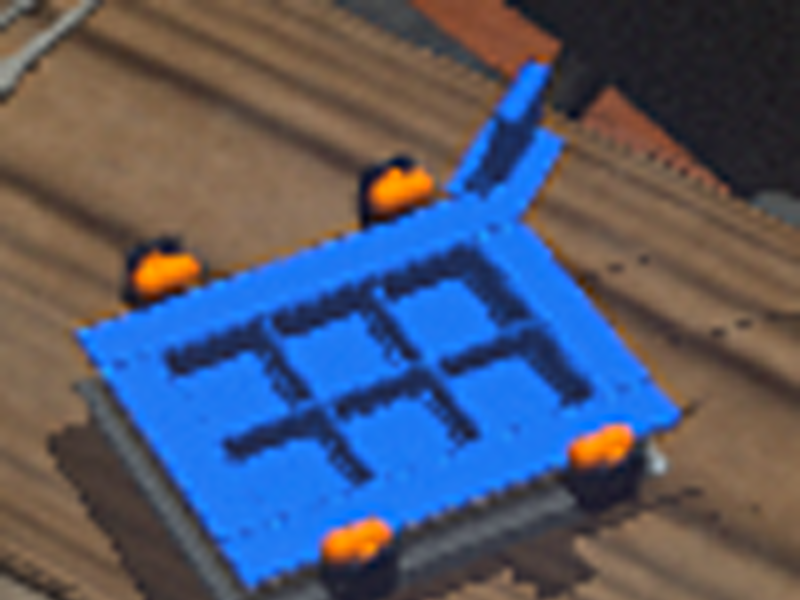

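The top crop shows flange corners at (220,45), (470,568) and (58,338), with the fin top running from about (638,260) to (738,250). In the scene crop the corners are at (80,332), (680,415) and (250,588). I'll fit the pose from these.

```bash
cat >> h.py <<'E'
def finp(x,y,a,p,z0=.026):
    c,s=np.cos(a),np.sin(a);p=np.atleast_2d(p)
    return np.c_[x+c*p[:,0]-s*p[:,1],y+s*p[:,0]+c*p[:,1],z0+p[:,2]]
E
python3 - <<'E'
from h import *
from scipy.optimize import least_squares
tu=np.array([[220,45],[470,568],[58,338],[738,252]]);tu=(tu+.5)/8-.5+[265,168]
su=np.array([[80,332],[680,415],[250,588]]);su=(su+.5)/8-.5+[262,112]
L=np.array([[-75,55,17],[75,-55,17],[-75,-55,17],[86.3+15*.806,63.3+15*.592,47]])/1e3
print(back("top",tu[:3],.043),back("scene",su,.043))
for m in "ts","t","s":
    def f(v):
        P=finp(*v,L);r=[]
        if "t" in m:r.append(proj("top",P)-tu)
        if "s" in m:r.append(proj("scene",P[:3])-su)
        return np.concatenate(r).ravel()
    q=least_squares(f,[.45,-.27,-2])
    print(m,q.x.round(4),q.fun.round(1), "fin",finp(*q.x,[.0863,.0633,.032]))
# pad corners top full px (from 800x600 view)
pu=np.array([[180,317],[271,320],[267,388],[175,384]]);pu=(pu+.5)*.64-.5
P=back("top",pu,.009);print("pad",P,P.mean(0))
pu=np.array([[345,424],[408,472]]);print(back("scene",(pu+.5)*.64-.5,.009))
oth=np.array([[330,237],[359,330],[418,216],[263,220]])
print(back("top",(oth+.5)*.64-.5,.01))
t=np.load("top.npz")["img"];cv2.imwrite("pics/c3.png",cv2.resize(t[190:265,95:195],(800,600),interpolation=cv2.INTER_CUBIC)[...,::-1])
E
```

```text
[[ 0.58512786 -0.08967727  0.043     ]
 [ 0.41933807 -0.17271375  0.043     ]
 [ 0.48908513 -0.03939514  0.043     ]] [[ 0.58500462 -0.08650487  0.043     ]
 [ 0.42091592 -0.16859962  0.043     ]
 [ 0.48708148 -0.03469119  0.043     ]]
ts [ 0.5026 -0.1296 -2.0488] [-0.5 -0.3 -0.7 -0.  -0.7  0.3 -0.1 -0.3  0.1 -0.6  1.1 -0.3  0.3 -1.1] fin [[ 0.51914751 -0.23533234  0.058     ]]
t [ 0.5024 -0.1309 -2.0505] [ 0.  -0.3 -0.3  0.1 -0.2  0.3  0.4 -0.2] fin [[ 0.51876466 -0.23666824  0.058     ]]
s [ 0.5027 -0.1272 -2.0411] [-0.5  0.2  0.6  0.1 -0.  -0.3] fin [[ 0.52002452 -0.23281134  0.058     ]]
pad [[0.49787039 0.3692969  0.009     ]
 [0.49710912 0.21732332 0.009     ]
 [0.38369539 0.21923069 0.009     ]
 [0.38636652 0.37161651 0.009     ]] [0.44126036 0.29436686 0.009     ]
[[0.49198054 0.22296343 0.009     ]
 [0.38490238 0.22601572 0.009     ]]
[[ 0.64094231  0.12322158  0.01      ]
 [ 0.48438192  0.06916902  0.01      ]
 [ 0.68189461 -0.02562395  0.01      ]
 [ 0.66662299  0.23780967  0.01      ]]
```

View pics/c3.png

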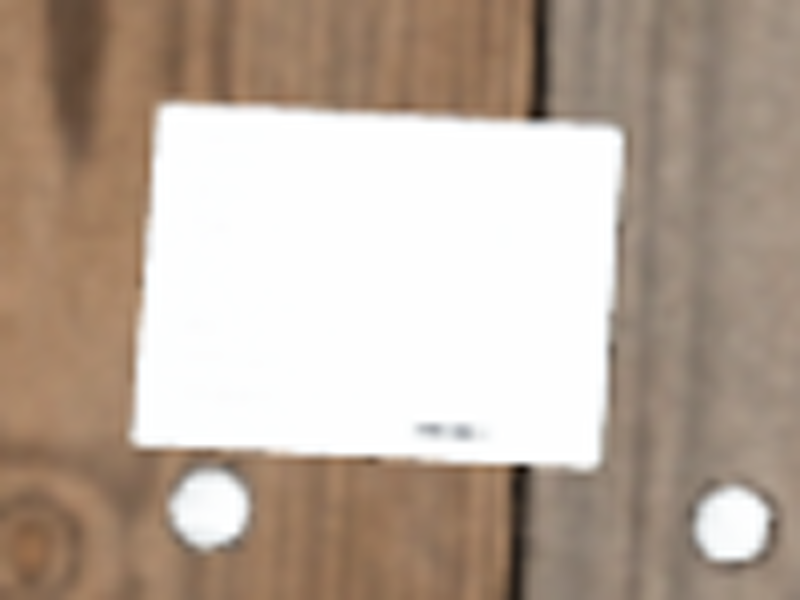

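The pad corners in the crop are (158,103), (624,127), (601,468) and (132,444), so its centre is near (379,285). Now I'll write a row planner for the approach.

```bash
cat >> h.py <<'E'
import json
def Rt(ang,tilt=0.):   # tool down, tool y at world angle ang; tilt about tool y
    y=np.array([np.cos(ang),np.sin(ang),0]);z=np.array([0,0,-1.]);x=np.cross(y,z)
    return R.from_matrix(np.c_[x,y,z])*R.from_rotvec([0,tilt,0])
def plan(p,r,way,q=1):
    """way: list of (pos,R,nrows); prints rounded rows in tool axes"""
    p=np.array(p);out=[]
    for P,Q,n in way:
        for k in range(n,0,-1):
            d=r.inv().apply((np.array(P)-p)/k)*100; w=(r.inv()*Q).as_rotvec()/k
            d=d.round(q);w=w.round(3)
            p=p+r.apply(d/100);r=r*R.from_rotvec(w)
            out.append(dict(zip(["x","y","z","rx","ry","rz"],[float(v) for v in [*d,*w]])))
    while len(out)%5: out.append(dict(x=0.,y=0.,z=0.,rx=0.,ry=0.,rz=0.))
    for i,o in enumerate(out): print(i,json.dumps({k:v for k,v in o.items() if v}))
    return p,r
E
python3 - <<'E'
from h import *
from plant import *
s=get_state();r=R.from_quat(s["eef_rot"]);p=s["tool_pos"]
print(back("top",(np.array([[670,345],[690,230]])+.5)*.64-.5,.2))
pc=np.array([[158,103],[624,127],[601,468],[132,444]]);P=back("top",(pc+.5)/8-.5+[95,190],.009);print(P.mean(0))
T=Rt(.157)
plan(p,r,[([.34,-.25,.22],T,10),([.519,-.235,.13],T,5)])
E
```

```text
[[ 0.46729391 -0.37921736  0.2       ]
 [ 0.63488584 -0.41013426  0.2       ]]
[0.44122347 0.29643201 0.009     ]
0 {"x": 2.6, "y": -2.9, "rz": -0.146}
1 {"x": 3.0, "y": -2.5, "rz": -0.146}
2 {"x": 3.4, "y": -2.1, "z": 0.1, "rz": -0.146}
3 {"x": 3.6, "y": -1.6, "rz": -0.146}
4 {"x": 3.8, "y": -1.0, "z": 0.1, "rz": -0.146}
5 {"x": 3.9, "y": -0.4, "rz": -0.147}
6 {"x": 4.0, "y": 0.1, "z": 0.1, "rz": -0.146}
7 {"x": 3.9, "y": 0.7, "ry": -0.001, "rz": -0.147}
8 {"x": 3.7, "y": 1.3, "z": 0.1, "rz": -0.146}
9 {"x": 3.5, "y": 1.9, "rx": -0.001, "ry": -0.001, "rz": -0.147}
10 {"x": -0.3, "y": 3.6, "z": 1.8}
11 {"x": -0.2, "y": 3.6, "z": 1.8}
12 {"x": -0.3, "y": 3.6, "z": 1.8}
13 {"x": -0.2, "y": 3.5, "z": 1.8}
14 {"x": -0.3, "y": 3.6, "z": 1.8}
```

Emit:
{"method": "send_rows", "body": {
  "motion": [
    {"x": 2.6, "y": -2.9, "rz": -0.146, "jaw": 5},
    {"x": 3.0, "y": -2.5, "rz": -0.146, "jaw": 5},
    {"x": 3.4, "y": -2.1, "rz": -0.146, "jaw": 5},
    {"x": 3.6, "y": -1.6, "rz": -0.146, "jaw": 5},
    {"x": 3.8, "y": -1.0, "rz": -0.146, "jaw": 5}
  ]
}}

```text
schema error: expected keys x, y, z, rx, ry, rz, jaw
```

Emit:
{"method": "send_rows", "body": {
  "motion": [
    {"x": 3.9, "y": -0.4, "rz": -0.146, "jaw": 5},
    {"x": 4.0, "y": 0.1, "rz": -0.146, "jaw": 5},
    {"x": 3.9, "y": 0.7, "rz": -0.146, "jaw": 5},
    {"x": 3.7, "y": 1.3, "rz": -0.146, "jaw": 5},
    {"x": 3.5, "y": 1.9, "rz": -0.146, "jaw": 5}
  ]
}}

```text
schema error: expected keys x, y, z, rx, ry, rz, jaw
```

Emit:
{"method": "send_rows", "body": {
  "motion": [
    {"x": 2.6, "y": -2.9, "z": 0, "rx": 0, "ry": 0, "rz": -0.146, "jaw": 5},
    {"x": 3.0, "y": -2.5, "z": 0, "rx": 0, "ry": 0, "rz": -0.146, "jaw": 5},
    {"x": 3.4, "y": -2.1, "z": 0, "rx": 0, "ry": 0, "rz": -0.146, "jaw": 5},
    {"x": 3.6, "y": -1.6, "z": 0, "rx": 0, "ry": 0, "rz": -0.146, "jaw": 5},
    {"x": 3.8, "y": -1.0, "z": 0, "rx": 0, "ry": 0, "rz": -0.146, "jaw": 5}
  ]
}}

```text
clock: 0.6
tool_pos: [0.2514, -0.4255, 0.2246]
eef_rot: [0.877, 0.48, -0.0, -0.0]
contact_force: [0.2, -0.8, -0.3]
opening: 0.582
finger_force: 0.0
```

Emit:
{"method": "send_rows", "body": {
  "motion": [
    {"x": 3.9, "y": -0.4, "z": 0, "rx": 0, "ry": 0, "rz": -0.146, "jaw": 5},
    {"x": 4.0, "y": 0.1, "z": 0, "rx": 0, "ry": 0, "rz": -0.146, "jaw": 5},
    {"x": 3.9, "y": 0.7, "z": 0, "rx": 0, "ry": 0, "rz": -0.146, "jaw": 5},
    {"x": 3.7, "y": 1.3, "z": 0, "rx": 0, "ry": 0, "rz": -0.146, "jaw": 5},
    {"x": 3.5, "y": 1.9, "z": 0, "rx": 0, "ry": 0, "rz": -0.146, "jaw": 5}
  ]
}}

```text
clock: 1.1
tool_pos: [0.3411, -0.2495, 0.2247]
eef_rot: [0.649, 0.761, -0.0, -0.0]
contact_force: [0.9, 1.3, -0.0]
opening: 0.568
finger_force: 0.0
```

Run:
```python
from h import *
from plant import *
s=get_state();r=R.from_quat(s["eef_rot"]);p=s["tool_pos"];print(s["clock"],p,s["q"],r.as_matrix().round(3))
plan(p,r,[([.519,-.235,.115],Rt(.157),5)])
```

```text
1.1 [ 0.34111537 -0.24947009  0.22466917] [ 0.93237095  0.48417543 -0.60593143  2.1297917   0.45119959  0.65410871
  0.17469397] [[-0.159  0.987 -0.   ]
 [ 0.987  0.159 -0.   ]
 [-0.    -0.    -1.   ]]
0 {"x": -0.3, "y": 3.6, "z": 2.2, "rz": 0.001}
1 {"x": -0.3, "y": 3.5, "z": 2.2}
2 {"x": -0.3, "y": 3.6, "z": 2.2, "rz": 0.001}
3 {"x": -0.2, "y": 3.5, "z": 2.2}
4 {"x": -0.3, "y": 3.6, "z": 2.2, "rz": 0.001}
```

Emit:
{"method": "send_rows", "body": {
  "motion": [
    {"x": -0.3, "y": 3.6, "z": 2.2, "rx": 0, "ry": 0, "rz": 0, "jaw": 5},
    {"x": -0.3, "y": 3.5, "z": 2.2, "rx": 0, "ry": 0, "rz": 0, "jaw": 5},
    {"x": -0.3, "y": 3.6, "z": 2.2, "rx": 0, "ry": 0, "rz": 0, "jaw": 5},
    {"x": -0.2, "y": 3.5, "z": 2.2, "rx": 0, "ry": 0, "rz": 0, "jaw": 5},
    {"x": -0.3, "y": 3.6, "z": 2.2, "rx": 0, "ry": 0, "rz": 0, "jaw": 5}
  ]
}}

```text
clock: 1.6
tool_pos: [0.5199, -0.237, 0.1133]
eef_rot: [0.651, 0.76, -0.0, -0.0]
contact_force: [1.0, -0.8, -0.9]
opening: 0.568
finger_force: 0.0
```

Run:
```python
from h import *
from plant import *
s=get_state();print(s["tool_pos"])
o=[]
for n,(u,v,w,h) in (("top",(295,165,80,75)),("scene",(290,85,80,75))):
    d=snapshot(n);np.savez(n+"1.npz",**d);o.append(cv2.resize(d["img"][v:v+h,u:u+w],(400,375),interpolation=cv2.INTER_CUBIC))
    print(n,proj(n,s["tool_pos"]),(proj(n,finp(.5026,-.1296,-2.0488,[.0863,.0633,.047]))-[u,v])*5)
cv2.imwrite("pics/c4.png",np.hstack(o)[...,::-1])
```

```text
[ 0.51993443 -0.23704346  0.11334685]
top [[355.59362995 198.0552816 ]] [[279.0892171  172.48501401]]
scene [[329.94112071 109.34728038]] [[188.03691648 184.98974173]]
```

View pics/c4.png

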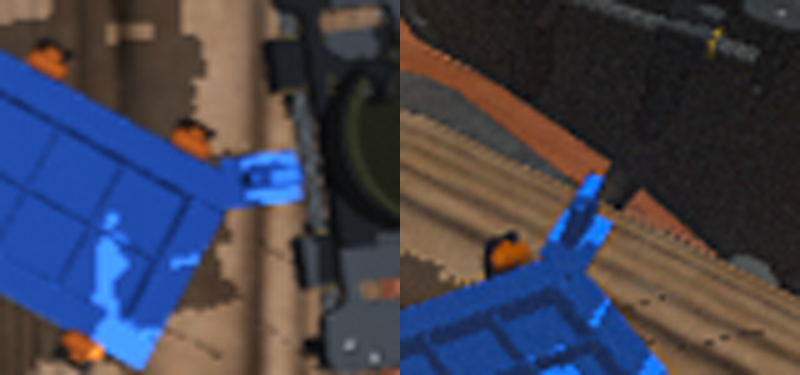

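The left panel (top view) shows the hand beyond the fin, which is at (275,175), and consistent with its projection. In the right panel (scene view) the fin top is at (595,185). The hand is dark against the chair, so I can't see any finger error. I'll go down with moderate jaws and centre by contact force.

Emit:
{"method": "send_rows", "body": {
  "motion": [
    {"x": 0.1, "y": -0.1, "z": 1.1, "rx": 0, "ry": 0, "rz": 0, "jaw": 4},
    {"x": 0, "y": 0, "z": 1.1, "rx": 0, "ry": 0, "rz": 0, "jaw": 3.5},
    {"x": 0, "y": 0, "z": 1.1, "rx": 0, "ry": 0, "rz": 0, "jaw": 3},
    {"x": 0, "y": 0, "z": 1.1, "rx": 0, "ry": 0, "rz": 0, "jaw": 3},
    {"x": 0, "y": 0, "z": 1.0, "rx": 0, "ry": 0, "rz": 0, "jaw": 3}
  ],
  "grip_force": 3
}}

```text
clock: 2.2
tool_pos: [0.5172, -0.2369, 0.06]
eef_rot: [0.651, 0.759, -0.0, -0.0]
contact_force: [-0.4, -0.2, -0.0]
opening: 0.34
finger_force: 0.0
```

Emit:
{"method": "send_rows", "body": {
  "motion": [
    {"x": 0, "y": 0, "z": 0, "rx": 0, "ry": 0, "rz": 0, "jaw": 1.6},
    {"x": 0, "y": 0, "z": 0, "rx": 0, "ry": 0, "rz": 0, "jaw": 1.6},
    {"x": 0, "y": 0, "z": 0, "rx": 0, "ry": 0, "rz": 0, "jaw": 1.6},
    {"x": 0, "y": 0, "z": 0, "rx": 0, "ry": 0, "rz": 0, "jaw": 1.6},
    {"x": 0, "y": 0, "z": 0, "rx": 0, "ry": 0, "rz": 0, "jaw": 1.6}
  ]
}}

```text
clock: 2.7
tool_pos: [0.5181, -0.2366, 0.0611]
eef_rot: [0.651, 0.759, 0.0, 0.0]
contact_force: [0.5, -0.7, -0.0]
opening: 0.18
finger_force: 0.0
```

Run:
```python
from h import *
from plant import *
s=get_state();print(s["tool_pos"],s["contact_force"],s["finger_force"],s["opening"]*88.1)
o=[]
for n,(u,v,w,h) in (("top",(285,165,80,75)),("scene",(290,100,80,75))):
    d=snapshot(n);np.savez(n+"2.npz",**d);im=d["img"][v:v+h,u:u+w].astype(float);im=(255*(im/255)**.5).astype(np.uint8);o.append(cv2.resize(im,(400,375),interpolation=cv2.INTER_CUBIC))
    a=s["eef_rot"];r=R.from_quat(a)
    for e in(.008,-.008):print(n,(proj(n,s["tool_pos"]+r.apply([0,e,.011]))-[u,v])*5)
cv2.imwrite("pics/c5.png",np.hstack(o)[...,::-1])
```

```text
[ 0.51806113 -0.23660279  0.06109845] [ 0.45980224 -0.71294989 -0.03938085] 0.0 15.854087284610994
top [[318.28999331 162.13200689]]
top [[322.84483186 193.06067068]]
scene [[170.44841708 137.14872981]]
scene [[199.43628223 147.58689513]]
```

View pics/c5.png

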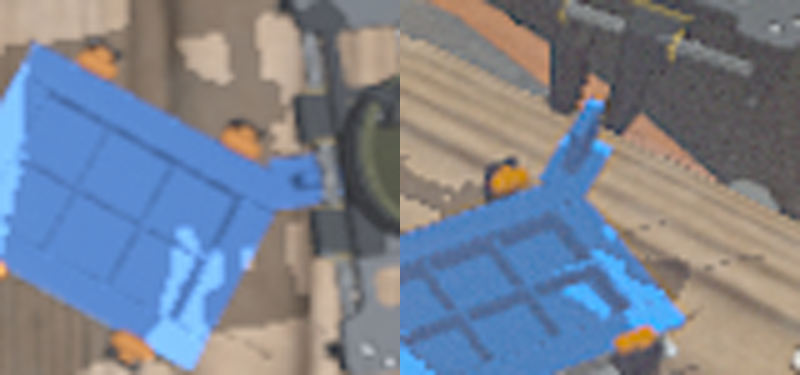

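In the right panel the fingers, at (570,90) and (622,100), straddle the fin top at (597,100) evenly. They look a few mm towards its outer end, so I'll shift inward 4 mm and down 3 mm, then close gently.

Emit:
{"method": "send_rows", "body": {
  "motion": [
    {"x": 0.2, "y": 0, "z": 0.1, "rx": 0, "ry": 0, "rz": 0, "jaw": 1.6},
    {"x": 0.2, "y": 0, "z": 0.2, "rx": 0, "ry": 0, "rz": 0, "jaw": 1.4},
    {"x": 0, "y": 0, "z": 0, "rx": 0, "ry": 0, "rz": 0, "jaw": 1.2},
    {"x": 0, "y": 0, "z": 0, "rx": 0, "ry": 0, "rz": 0, "jaw": 1.2},
    {"x": 0, "y": 0, "z": 0, "rx": 0, "ry": 0, "rz": 0, "jaw": 1.2}
  ],
  "grip_force": 3
}}

```text
clock: 3.3
tool_pos: [0.5173, -0.2325, 0.0577]
eef_rot: [0.651, 0.759, -0.0, 0.0]
contact_force: [0.8, 0.1, -0.9]
opening: 0.132
finger_force: 0.1
```

Run:
```python
from plant import *
s=get_state();print(s["tool_pos"],s["contact_force"],s["moment"],s["finger_force"],s["opening"]*88.1)
```

```text
[ 0.51726179 -0.23254378  0.05770674] [ 0.80162536  0.09361715 -0.90267593] [-0.01219538 -0.11682778 -0.00083992] 0.061972495168447495 11.667489962840786
```

Emit:
{"method": "send_rows", "body": {
  "motion": [
    {"x": 0, "y": 0, "z": 0, "rx": 0, "ry": 0, "rz": 0, "jaw": 1.05},
    {"x": 0, "y": 0, "z": 0, "rx": 0, "ry": 0, "rz": 0, "jaw": 1.05},
    {"x": 0, "y": 0, "z": 0, "rx": 0, "ry": 0, "rz": 0, "jaw": 0.9},
    {"x": 0, "y": 0, "z": 0, "rx": 0, "ry": 0, "rz": 0, "jaw": 0.7},
    {"x": 0, "y": 0, "z": 0, "rx": 0, "ry": 0, "rz": 0, "jaw": 0.7}
  ],
  "grip_force": 3
}}

```text
clock: 3.8
tool_pos: [0.5173, -0.2327, 0.0577]
eef_rot: [0.651, 0.759, 0.0, 0.0]
contact_force: [0.5, 0.2, 0.1]
opening: 0.1
finger_force: 3.0
```

Run:
```python
from plant import *
s=get_state();print(s["tool_pos"],s["contact_force"],s["moment"],s["finger_force"],s["opening"]*88.1)
```

```text
[ 0.51732308 -0.23268345  0.05774766] [0.52376832 0.23581783 0.1022866 ] [-0.04404895 -0.14210843 -0.08056949] 3.0035708472132683 8.78345682208342
```

The fin is gripped (8.8 mm opening, no side force). Next I'll plan the peel as an arc about the far corner.

```bash
cat >> h.py <<'E'
def arc(p,r,ths,n,T=(.5026,-.1296,-2.0488),q=2,lift=0):
    piv=finp(*T,[-.075,-.055,.014])[0];ax=r.apply([0,1,0]);w=[]
    for t in ths:
        k=R.from_rotvec(-t*ax);w.append((piv+k.apply(p-piv)+[0,0,lift],k*r,n))
    return plan(p,r,w,q)
E
python3 - <<'E'
from h import *
from plant import *
s=get_state();r=R.from_quat(s["eef_rot"]);p=s["tool_pos"]
print(finp(.5026,-.1296,-2.0488,[-.075,-.055,.014]))
print(arc(p,r,[.06,.12,.18,.24],5)[0])
E
```

```text
[[ 0.48826524 -0.03770596  0.04      ]]
0 {"x": 0.03, "z": -0.24, "ry": -0.012}
1 {"x": 0.03, "z": -0.24, "ry": -0.012}
2 {"x": 0.02, "z": -0.23, "ry": -0.012}
3 {"x": 0.02, "z": -0.24, "ry": -0.012}
4 {"x": 0.01, "z": -0.23, "ry": -0.012}
5 {"x": 0.03, "z": -0.24, "ry": -0.012}
6 {"x": 0.03, "z": -0.24, "ry": -0.012}
7 {"x": 0.02, "z": -0.23, "ry": -0.012}
8 {"x": 0.02, "z": -0.24, "ry": -0.012}
9 {"x": 0.02, "z": -0.23, "ry": -0.012}
10 {"x": 0.03, "z": -0.24, "ry": -0.012}
11 {"x": 0.02, "z": -0.24, "ry": -0.012}
12 {"x": 0.02, "z": -0.23, "ry": -0.012}
13 {"x": 0.02, "z": -0.24, "ry": -0.012}
14 {"x": 0.02, "z": -0.24, "ry": -0.012}
15 {"x": 0.03, "z": -0.23, "ry": -0.012}
16 {"x": 0.03, "z": -0.24, "ry": -0.012}
17 {"x": 0.02, "z": -0.24, "ry": -0.012}
18 {"x": 0.02, "z": -0.23, "ry": -0.012}
19 {"x": 0.01, "z": -0.24, "ry": -0.012}
[ 0.51580538 -0.22296222  0.10413621]
```

Emit:
{"method": "send_rows", "body": {
  "motion": [
    {"x": 0, "y": 0, "z": 0, "rx": 0, "ry": 0, "rz": 0, "jaw": 0},
    {"x": 0, "y": 0, "z": 0, "rx": 0, "ry": 0, "rz": 0, "jaw": 0},
    {"x": 0, "y": 0, "z": 0, "rx": 0, "ry": 0, "rz": 0, "jaw": 0},
    {"x": 0, "y": 0, "z": 0, "rx": 0, "ry": 0, "rz": 0, "jaw": 0},
    {"x": 0, "y": 0, "z": 0, "rx": 0, "ry": 0, "rz": 0, "jaw": 0}
  ],
  "grip_force": 55
}}

```text
clock: 4.3
tool_pos: [0.5163, -0.2319, 0.0589]
eef_rot: [0.65, 0.76, -0.001, -0.001]
contact_force: [-4.5, 1.8, 13.1]
opening: 0.005
finger_force: 6.3
```

Emit:
{"method": "send_rows", "body": {
  "motion": [
    {"x": 0.03, "y": 0, "z": -0.24, "rx": 0, "ry": -0.012, "rz": 0, "jaw": 0},
    {"x": 0.02, "y": 0, "z": -0.24, "rx": 0, "ry": -0.012, "rz": 0, "jaw": 0},
    {"x": 0.02, "y": 0, "z": -0.24, "rx": 0, "ry": -0.012, "rz": 0, "jaw": 0},
    {"x": 0.02, "y": 0, "z": -0.24, "rx": 0, "ry": -0.012, "rz": 0, "jaw": 0},
    {"x": 0.02, "y": 0, "z": -0.23, "rx": 0, "ry": -0.012, "rz": 0, "jaw": 0}
  ]
}}

```text
clock: 4.8
tool_pos: [0.517, -0.2311, 0.0697]
eef_rot: [0.65, 0.759, -0.02, 0.023]
contact_force: [1.0, 0.3, -0.0]
opening: 0.007
finger_force: 0.0
```

Run:
```python
from plant import *
s=get_state();print(s["tool_pos"],s["contact_force"],s["moment"],s["finger_force"],s["opening"]*88.1)
```

```text
[ 0.51702608 -0.23109034  0.06972223] [ 1.04755191  0.31175272 -0.0478198 ] [ 0.03007999 -0.09783412 -0.00146895] 0.0 0.6575381244909762
```

The fin slipped out: the jaws closed fully. I'll open, raise and look.

Emit:
{"method": "send_rows", "body": {
  "motion": [
    {"x": 0, "y": 0, "z": -1, "rx": 0, "ry": 0.02, "rz": 0, "jaw": 0},
    {"x": 0, "y": 0, "z": -1, "rx": 0, "ry": 0.02, "rz": 0, "jaw": 0},
    {"x": 0, "y": 0, "z": -1, "rx": 0, "ry": 0.02, "rz": 0, "jaw": 1},
    {"x": -3, "y": 0, "z": -2, "rx": 0, "ry": 0, "rz": 0, "jaw": 3},
    {"x": -3, "y": 0, "z": -2, "rx": 0, "ry": 0, "rz": 0, "jaw": 3}
  ],
  "grip_force": 3
}}

```text
clock: 5.3
tool_pos: [0.5259, -0.2892, 0.1401]
eef_rot: [0.65, 0.76, -0.0, -0.0]
contact_force: [0.6, -0.0, -0.3]
opening: 0.253
finger_force: 0.0
```

Run:
```python
from h import *
from plant import *
s=get_state();print(s["tool_pos"],s["opening"]*88.1)
o=[]
for n,(u,v,w,h) in (("top",(265,168,80,75)),("scene",(272,110,80,75))):
    d=snapshot(n);np.savez(n+"3.npz",**d);im=d["img"][v:v+h,u:u+w].astype(float);im=(255*(im/255)**.6).astype(np.uint8);o.append(cv2.resize(im,(400,375),interpolation=cv2.INTER_CUBIC))
cv2.imwrite("pics/c6.png",np.hstack(o)[...,::-1])
```

```text
[ 0.52594749 -0.2891609   0.14012446] 22.33262714222322
```

View pics/c6.png

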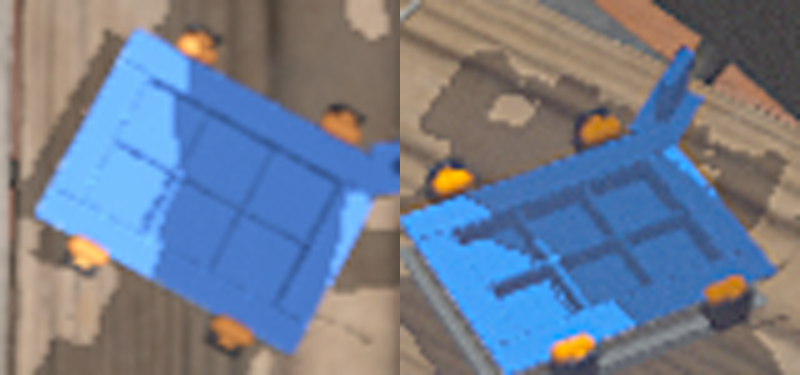

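The tray is still nested and unmoved: the top-panel corners at (135,28), (290,355) and (37,215) match the earlier ones. I'll check numerically which part of the fin the fingers hid, and where the hand appears against its prediction.

Run:
```python
from h import *
a=np.load("scene.npz")["img"].astype(int);b=np.load("scene2.npz")["img"].astype(int)
bl=lambda i:(i[...,2]>i[...,0]+25)&(i[...,2]>60)
u0,u1,v0,v1=314,342,104,142
print("cols",u0,"rows",v0,"  #=blue both o=was blue now not  .=not blue, d=changed by >40")
A,B=bl(a),bl(b);D=abs(a-b).sum(2)>60
for v in range(v0,v1):print(v,"".join("#" if A[v,u]&B[v,u] else "o" if A[v,u] else "n" if B[v,u] else "d" if D[v,u] else "." for u in range(u0,u1)))
P=lambda v:finp(.5026,-.1296,-2.0488,np.array(v)/1e3)
e=np.array([.806,.592])
for s in(-15,15):
  for z in(17,47):print("fin end",s,z,proj("scene",P([86.3+s*e[0],63.3+s*e[1],z])).round(1),proj("top",P([86.3+s*e[0],63.3+s*e[1],z])).round(1))
c1=np.array([[738,252],[640,260]]);print(back("top",(c1+.5)/8-.5+[265,168],.073))
r=R.from_quat([.651,.759,0,0]);t=np.array([.518,-.2366,.061])
for e in(.008,-.008):
  for f in(-.009,.009):print("tip",e,f,proj("scene",t+r.apply([f,e,.011])).round(1))
```

```text
cols 314 rows 104   #=blue both o=was blue now not  .=not blue, d=changed by >40
104 ...............dddddd.......
105 .................dddd.......
106 ............................
107 ............................
108 ............................
109 ......d.....................
110 ......ddd...................
111 ......dddd..................
112 ......ddddd.................
113 ......ddddddd...............
114 ......dddddddd..............
115 ......dddddddd..............
116 ......dddddddd..............
117 ......ddddddd.....d.........
118 ......ddddddd...............
119 .....dddddddd......d........
120 .....ddddddd.####..dd.......
121 ......dddddd.####ddd........
122 ......ddddd.#####dd.........
123 .........d.#####.dd.........
124 ...........#####dd..........
125 ..........######.dd.........
126 .........o######............
127 ........#######.............
128 ........#########...........
129 .......############.........
130 ......o###########..........
131 ......############..........
132 .....o###########...........
133 d....############...........
134 dd..o###########............
135 dd.o###########o............
136 d...###########.............
137 ..############..............
138 ##############..............
139 #############...............
140 ##############o.............
141 ###############.............
fin end -15 17 [[323.8 134.2]] [[342.2 201. ]]
fin end -15 47 [[325.3 125.7]] [[344.9 200.3]]
fin end 15 17 [[328.2 127. ]] [[353.7 199.5]]
fin end 15 47 [[329.8 118.4]] [[356.7 198.7]]
[[ 0.52063081 -0.25048924  0.073     ]
 [ 0.5172349  -0.21955887  0.073     ]]
tip 0.008 -0.009 [[325.5 125.3]]
tip 0.008 0.009 [[322.8 129.6]]
tip -0.008 -0.009 [[331.2 127.4]]
tip -0.008 0.009 [[328.6 131.7]]
```

Run:
```python
from h import *
from plant import *
s=get_state();r=R.from_quat(s["eef_rot"]);p=s["tool_pos"]
plan(p,r,[([.5164,-.2266,.105],Rt(.157),3),([.5164,-.2266,.060],Rt(.157),5),([.5164,-.2266,.060],Rt(.157),2)],2)
```

```text
0 {"x": 2.34, "y": -0.03, "z": 1.21, "rx": 0.001, "ry": 0.002, "rz": -0.003}
1 {"x": 2.33, "y": -0.02, "z": 1.22, "rx": 0.001, "ry": 0.002, "rz": -0.004}
2 {"x": 2.33, "z": 1.22, "rx": 0.002, "ry": 0.003, "rz": -0.003}
3 {"z": 0.9}
4 {"z": 0.9}
5 {"z": 0.9}
6 {"z": 0.9}
7 {"z": 0.9}
8 {}
9 {}
```

Emit:
{"method": "send_rows", "body": {
  "motion": [
    {"x": 2.34, "y": 0, "z": 1.2, "rx": 0, "ry": 0.002, "rz": 0, "jaw": 3},
    {"x": 2.33, "y": 0, "z": 1.2, "rx": 0, "ry": 0.002, "rz": 0, "jaw": 3},
    {"x": 2.33, "y": 0, "z": 1.2, "rx": 0, "ry": 0.002, "rz": 0, "jaw": 3},
    {"x": 0, "y": 0, "z": 0, "rx": 0, "ry": 0, "rz": 0, "jaw": 3},
    {"x": 0, "y": 0, "z": 0, "rx": 0, "ry": 0, "rz": 0, "jaw": 3}
  ]
}}

```text
clock: 5.9
tool_pos: [0.5152, -0.2196, 0.1036]
eef_rot: [0.65, 0.76, 0.002, -0.002]
contact_force: [0.5, -0.6, 0.2]
opening: 0.341
finger_force: 0.0
```

Run:
```python
from h import *
from plant import *
s=get_state();r=R.from_quat(s["eef_rot"]);p=s["tool_pos"];print(p,r.as_matrix().round(3))
plan(p,r,[([.5164,-.2266,.060],Rt(.157),4)],2)
```

```text
[ 0.51518143 -0.21961934  0.10357744] [[-0.155  0.988 -0.002]
 [ 0.988  0.155  0.005]
 [ 0.006 -0.001 -1.   ]]
0 {"x": -0.18, "z": 1.09, "ry": -0.001}
1 {"x": -0.18, "y": 0.01, "z": 1.09, "ry": -0.002}
2 {"x": -0.18, "z": 1.09, "ry": -0.001, "rz": -0.001}
3 {"x": -0.18, "y": 0.01, "z": 1.09, "rx": -0.001, "ry": -0.002}
4 {}
```

Emit:
{"method": "send_rows", "body": {
  "motion": [
    {"x": -0.2, "y": 0, "z": 1.0, "rx": 0, "ry": -0.002, "rz": 0, "jaw": 2.5},
    {"x": -0.2, "y": 0, "z": 1.1, "rx": 0, "ry": -0.002, "rz": 0, "jaw": 2.5},
    {"x": -0.2, "y": 0, "z": 1.1, "rx": 0, "ry": -0.001, "rz": 0, "jaw": 2},
    {"x": -0.1, "y": 0, "z": 1.1, "rx": 0, "ry": 0, "rz": 0, "jaw": 1.6},
    {"x": 0, "y": 0, "z": 0, "rx": 0, "ry": 0, "rz": 0, "jaw": 1.6}
  ]
}}

```text
clock: 6.4
tool_pos: [0.5151, -0.2271, 0.0588]
eef_rot: [0.651, 0.759, -0.0, -0.002]
contact_force: [0.1, 0.7, 1.0]
opening: 0.178
finger_force: 0.0
```

```bash
cat > chk.py <<'E'
from h import *
from plant import *
s=get_state();print(s["clock"],s["tool_pos"],s["contact_force"],s["opening"]*88.1)
d=snapshot("scene");np.savez("sc_now.npz",**d)
a=np.load("scene.npz")["img"].astype(int);b=d["img"].astype(int)
bl=lambda i:(i[...,2]>i[...,0]+25)&(i[...,2]>60)
u0,u1,v0,v1=310,346,104,142
A,B=bl(a),bl(b);D=abs(a-b).sum(2)>60
for v in range(v0,v1):print(v,"".join("#" if A[v,u]&B[v,u] else "o" if A[v,u] else "n" if B[v,u] else "d" if D[v,u] else "." for u in range(u0,u1)))
r=R.from_quat(s["eef_rot"]);t=s["tool_pos"]
for e in(.008,-.008):
  for f in(-.009,.009):print("tip",e,f,(proj("scene",t+r.apply([f,e,.011]))-[u0,0]).round(1))
E
python3 chk.py
```

```text
6.4 [ 0.51507185 -0.22708403  0.05875689] [0.06877676 0.66699371 0.95101235] 15.70526641306687
104 .ddd.......dddd.............dd......
105 .dddd......ddddddd.............ddd..
106 .dddddd....dddddddddd.............dd
107 .ddddddd...d....dddddddd............
108 ....dddddd.........ddd..............
109 .......dddd...........d.............
110 .........dddd...................ddd.
111 .........ddddd..................dddd
112 .........dddddd.................dddd
113 .........dddddddd................d.d
114 .........dddddddd................d..
115 .........dddddddd...................
116 .........dddddddd....d..............
117 .........dddddddd...................
118 ........ddddddddd...................
119 ........dddddddd..nn................
120 ........dddddddddo###d..............
121 ........dddddddd.####dd.............
122 ........dddddddn#####dd.............
123 ........dddddddo####.dd.............
124 ........ddddddd#####dd..............
125 .........ddddd######d....dd.........
126 ...........dd#######ddd..d..........
127 ............o######ddddddd..........
128 ............#######oodddd...........
129 ...........##########ood............
130 ..........o###########n.............
131 ..........############..............
132 .........o###########n..............
133 ddddd....############...............
134 dddddd..o###########................
135 dddddd.o############................
136 dddd....###########.................
137 dd....############..................
138 ...##############o..................
139 .################...................
140 ##################o.................
141 ###################.................
tip 0.008 -0.009 [[ 14.4 128.5]]
tip 0.008 0.009 [[ 11.7 132.9]]
tip -0.008 -0.009 [[ 20.2 130.6]]
tip -0.008 0.009 [[ 17.5 135. ]]
```

Emit:
{"method": "send_rows", "body": {
  "motion": [
    {"x": 0, "y": 0.1, "z": 0.1, "rx": 0, "ry": 0, "rz": 0, "jaw": 1.6},
    {"x": 0, "y": 0.1, "z": 0.1, "rx": 0, "ry": 0, "rz": 0, "jaw": 1.6},
    {"x": 0, "y": 0, "z": 0.1, "rx": 0, "ry": 0, "rz": 0, "jaw": 1.6},
    {"x": 0, "y": 0, "z": 0.1, "rx": 0, "ry": 0, "rz": 0, "jaw": 1.6},
    {"x": 0, "y": 0, "z": 0.1, "rx": 0, "ry": 0, "rz": 0, "jaw": 1.6}
  ]
}}

```text
clock: 6.95
tool_pos: [0.5184, -0.2266, 0.0558]
eef_rot: [0.651, 0.759, 0.0, -0.0]
contact_force: [0.1, 0.3, 0.3]
opening: 0.181
finger_force: 0.0
```

Emit:
{"method": "send_rows", "body": {
  "motion": [
    {"x": 0, "y": 0, "z": 0, "rx": 0, "ry": 0, "rz": 0, "jaw": 1.6},
    {"x": 0, "y": 0, "z": 0, "rx": 0, "ry": 0, "rz": 0, "jaw": 1.6},
    {"x": 0, "y": 0, "z": 0, "rx": 0, "ry": 0, "rz": 0, "jaw": 1.6},
    {"x": 0, "y": 0, "z": 0.1, "rx": 0, "ry": 0, "rz": 0, "jaw": 1.6},
    {"x": 0, "y": 0, "z": 0.1, "rx": 0, "ry": 0, "rz": 0, "jaw": 1.6}
  ]
}}

```text
clock: 7.45
tool_pos: [0.5183, -0.2265, 0.0536]
eef_rot: [0.651, 0.759, 0.0, -0.0]
contact_force: [-0.4, 0.1, 0.1]
opening: 0.177
finger_force: 0.0
```

Emit:
{"method": "send_rows", "body": {
  "motion": [
    {"x": 0, "y": 0, "z": 0.1, "rx": 0, "ry": 0, "rz": 0, "jaw": 1.6},
    {"x": 0, "y": 0, "z": 0.1, "rx": 0, "ry": 0, "rz": 0, "jaw": 1.6},
    {"x": 0, "y": 0, "z": 0.1, "rx": 0, "ry": 0, "rz": 0, "jaw": 1.6},
    {"x": 0, "y": 0, "z": 0, "rx": 0, "ry": 0, "rz": 0, "jaw": 1.6},
    {"x": 0, "y": 0, "z": 0, "rx": 0, "ry": 0, "rz": 0, "jaw": 1.6}
  ]
}}

```text
clock: 7.95
tool_pos: [0.5183, -0.2265, 0.0507]
eef_rot: [0.651, 0.759, 0.0, -0.0]
contact_force: [1.2, -0.1, -0.9]
opening: 0.187
finger_force: 0.0
```

```bash
python3 chk.py
```

```text
7.95 [ 0.51828199 -0.22648518  0.0506514 ] [ 1.17469334 -0.14612125 -0.88222804] 16.447830200760006
104 ddd.................dd.............d
105 ddddd.....d............dd..........d
106 ddddddd...ddd............ddd........
107 dddddddd..dddddd...........dddd.....
108 ddddddddd.d.ddddddd............ddd..
109 ddddddddddd...dddddddd...........dd.
110 ..ddddddddddd....ddddd..............
111 .....ddddddddd......................
112 .......dddddddd...............dddd..
113 .......ddddddddd.............ddddd..
114 .......ddddddddd................dddd
115 .......dddddddd................ddd.d
116 .......dddddddd................d..dd
117 .......dddddddd.....dd..............
118 .......dddddddd.....dd..............
119 .......dddddddd...nnd...............
120 .......ddddddd...o##o...............
121 ......ddddddddd..###od..............
122 ......ddddddddd.####odd.............
123 ......dddddddddo####ddd.............
124 ......dddddddd.####odd..............
125 ......dddddddd####ood...............
126 .......ddddddo####ooddd.dd..........
127 ........dddd######odddddd...........
128 ..........dd######ooodddd...........
129 ...........#######oooood............
130 ..........o######oooood.............
131 ..........##########ood.............
132 .........o###########...............
133 ddddd....############...............
134 dddddd..o###########................
135 dddddd.o############................
136 ddddd...###########.................
137 dd....############..................
138 ...##############o..................
139 n################...................
140 ##################o.................
141 ###################.................
tip 0.008 -0.009 [[ 12.8 130.4]]
tip 0.008 0.009 [[ 10.1 134.7]]
tip -0.008 -0.009 [[ 18.5 132.5]]
tip -0.008 0.009 [[ 15.9 136.8]]
```

Emit:
{"method": "send_rows", "body": {
  "motion": [
    {"x": 0, "y": 0, "z": 0.1, "rx": 0, "ry": 0, "rz": 0, "jaw": 1.6},
    {"x": 0, "y": 0, "z": 0.1, "rx": 0, "ry": 0, "rz": 0, "jaw": 1.6},
    {"x": 0, "y": 0, "z": 0.1, "rx": 0, "ry": 0, "rz": 0, "jaw": 1.6},
    {"x": 0, "y": 0, "z": 0, "rx": 0, "ry": 0, "rz": 0, "jaw": 1.6},
    {"x": 0, "y": 0, "z": 0, "rx": 0, "ry": 0, "rz": 0, "jaw": 1.6}
  ]
}}

```text
clock: 8.5
tool_pos: [0.5183, -0.2266, 0.0476]
eef_rot: [0.651, 0.759, 0.0, -0.0]
contact_force: [1.0, -0.0, 0.7]
opening: 0.186
finger_force: 0.0
```

```bash
python3 -c "
from plant import *
for i in range(3):
  s=get_state();print(s['tool_pos'],s['contact_force'],s['moment'])"
```

```text
[ 0.51829457 -0.22655975  0.04763761] [ 0.97983568 -0.04818078  0.68885037] [-0.05774026 -0.06877811  0.03942717]
[ 0.51829457 -0.22655975  0.04763761] [ 0.97983568 -0.04818078  0.68885037] [-0.05774026 -0.06877811  0.03942717]
[ 0.51829457 -0.22655975  0.04763761] [ 0.97983568 -0.04818078  0.68885037] [-0.05774026 -0.06877811  0.03942717]
```

Emit:
{"method": "send_rows", "body": {
  "motion": [
    {"x": 0, "y": 0, "z": 0.1, "rx": 0, "ry": 0, "rz": 0, "jaw": 1.6},
    {"x": 0, "y": 0, "z": 0.1, "rx": 0, "ry": 0, "rz": 0, "jaw": 1.6},
    {"x": 0, "y": 0, "z": 0.1, "rx": 0, "ry": 0, "rz": 0, "jaw": 1.6},
    {"x": 0, "y": 0, "z": 0, "rx": 0, "ry": 0, "rz": 0, "jaw": 1.6},
    {"x": 0, "y": 0, "z": 0, "rx": 0, "ry": 0, "rz": 0, "jaw": 1.6}
  ]
}}

```text
clock: 9.0
tool_pos: [0.5183, -0.2265, 0.0446]
eef_rot: [0.651, 0.759, 0.0, -0.0]
contact_force: [0.8, -0.7, -0.3]
opening: 0.184
finger_force: 0.0
```

```bash
python3 chk.py
```

```text
9.0 [ 0.51826187 -0.22652346  0.04463485] [ 0.84436667 -0.67013834 -0.28448974] 16.18440187914396
104 .dd........ddddd....................
105 ddddd...........ddd.................
106 dddddd.....d.......ddd.............d
107 dddddddd..d...........ddd..........d
108 ddddddddd.ddd...........dddd........
109 dddddddddd.ddddd............ddd.....
110 dddddddddddd.dddddd............ddd..
111 ddddddddddddddddddddd.............d.
112 ..ddddddddddddd.dddddd..............
113 .....ddddddddddd...d................
114 .......ddddddddd.............d..d...
115 .......dddddddd..............d.dd...
116 .......dddddddd................ddddd
117 .......dddddddd.....dd.........ddddd
118 .......dddddddd.....dd.........d..dd
119 ......ddddddddd...nnd...............
120 ......ddddddddd..o##o...............
121 ......ddddddddd..###od..............
122 .......dddddddd.####odd.............
123 ......dddddddd.o####dd..............
124 ......dddddddd.####odd..............
125 ......dddddddd#####od...............
126 ......ddddddd#####ooddd..d..........
127 ......dddddd######oddddddd..........
128 .......ddddd######ooodddd...........
129 ........ddd#######ooooodd...........
130 ..........o#######oooodd............
131 ..........#######oooood.............
132 .........o#######oooodd.............
133 ddddd....###########od..............
134 dddddd..o###########................
135 dddddd.o############................
136 dddd....###########.................
137 dd....############..................
138 ...###############..................
139 n################...................
140 ##################o.................
141 ###################.................
tip 0.008 -0.009 [[ 12.5 132. ]]
tip 0.008 0.009 [[  9.8 136.4]]
tip -0.008 -0.009 [[ 18.2 134.1]]
tip -0.008 0.009 [[ 15.6 138.5]]
```

Emit:
{"method": "send_rows", "body": {
  "motion": [
    {"x": 0, "y": 0, "z": 0.1, "rx": 0, "ry": 0, "rz": 0, "jaw": 1.6},
    {"x": 0, "y": 0, "z": 0.1, "rx": 0, "ry": 0, "rz": 0, "jaw": 1.6},
    {"x": 0, "y": 0, "z": 0.1, "rx": 0, "ry": 0, "rz": 0, "jaw": 1.6},
    {"x": 0, "y": 0, "z": 0, "rx": 0, "ry": 0, "rz": 0, "jaw": 1.6},
    {"x": 0, "y": 0, "z": 0, "rx": 0, "ry": 0, "rz": 0, "jaw": 1.6}
  ]
}}

```text
clock: 9.55
tool_pos: [0.5183, -0.2265, 0.0416]
eef_rot: [0.651, 0.759, 0.0, -0.0]
contact_force: [0.1, 0.4, 1.0]
opening: 0.181
finger_force: 0.0
```

Emit:
{"method": "send_rows", "body": {
  "motion": [
    {"x": 0, "y": 0, "z": 0, "rx": 0, "ry": 0, "rz": 0, "jaw": 1.3},
    {"x": 0, "y": 0, "z": 0, "rx": 0, "ry": 0, "rz": 0, "jaw": 1.1},
    {"x": 0, "y": 0, "z": 0, "rx": 0, "ry": 0, "rz": 0, "jaw": 1.0},
    {"x": 0, "y": 0, "z": 0, "rx": 0, "ry": 0, "rz": 0, "jaw": 0.8},
    {"x": 0, "y": 0, "z": 0, "rx": 0, "ry": 0, "rz": 0, "jaw": 0.6}
  ],
  "grip_force": 3
}}

```text
clock: 10.05
tool_pos: [0.5183, -0.2265, 0.0417]
eef_rot: [0.651, 0.759, 0.0, -0.0]
contact_force: [0.4, 0.4, 0.2]
opening: 0.107
finger_force: 3.0
```

```bash
python3 chk.py|head -1
```

```text
10.05 [ 0.51831737 -0.22652262  0.041722  ] [0.41322193 0.39713719 0.19699714] 9.438534822104248
```

Emit:
{"method": "send_rows", "body": {
  "motion": [
    {"x": 0, "y": 0, "z": 0, "rx": 0, "ry": 0, "rz": 0, "jaw": 0.4},
    {"x": 0, "y": 0, "z": 0, "rx": 0, "ry": 0, "rz": 0, "jaw": 0.4},
    {"x": 0, "y": 0, "z": 0, "rx": 0, "ry": 0, "rz": 0, "jaw": 0.4},
    {"x": 0, "y": 0, "z": 0, "rx": 0, "ry": 0, "rz": 0, "jaw": 0.4},
    {"x": 0, "y": 0, "z": 0, "rx": 0, "ry": 0, "rz": 0, "jaw": 0.4}
  ],
  "grip_force": 15
}}

```text
clock: 10.6
tool_pos: [0.5183, -0.2265, 0.0417]
eef_rot: [0.651, 0.759, 0.0, -0.0]
contact_force: [0.3, 0.1, -0.0]
opening: 0.097
finger_force: 15.0
```

Emit:
{"method": "send_rows", "body": {
  "motion": [
    {"x": 0, "y": 0, "z": 0, "rx": 0, "ry": 0, "rz": 0, "jaw": 0.4},
    {"x": 0, "y": 0, "z": 0, "rx": 0, "ry": 0, "rz": 0, "jaw": 0.4},
    {"x": 0, "y": 0, "z": 0, "rx": 0, "ry": 0, "rz": 0, "jaw": 0.4},
    {"x": 0, "y": 0, "z": 0, "rx": 0, "ry": 0, "rz": 0, "jaw": 0.4},
    {"x": 0, "y": 0, "z": 0, "rx": 0, "ry": 0, "rz": 0, "jaw": 0.4}
  ],
  "grip_force": 45
}}

```text
clock: 11.1
tool_pos: [0.5183, -0.2265, 0.0417]
eef_rot: [0.651, 0.759, 0.0, -0.0]
contact_force: [-0.0, 0.1, 1.2]
opening: 0.095
finger_force: 45.0
```

```bash
python3 chk.py
python3 - <<'E'
from h import *
from plant import *
s=get_state();r=R.from_quat(s["eef_rot"]);p=s["tool_pos"]
print(arc(p,r,[.12],10)[0])
E
```

```text
11.1 [ 0.51833947 -0.22651647  0.04172655] [-0.00132959  0.1251349   1.23331026] 8.362520325787315
104 ...d....ddddd.....................d.
105 ddddd......ddddd....................
106 dddddd..........ddd................d
107 dddddddd...........d.d.............d
108 .dddddddd...d.........ddd..........d
109 .dddddddddddd............ddd........
110 .ddddddddddd.ddd............ddd.....
111 ddddddddddddd.ddddd............dd...
112 dddddddddddddddddddd..............dd
113 ..dddddddddddddddddd................
114 .....ddddddddddddd............dd....
115 ........ddddddddd..d.........dd.....
116 ........ddddddddd..dd.........ddd...
117 ........ddddddddd..ddd.......ddddddd
118 ........dddddddd...ddd.......d.ddddd
119 ........dddddddd..ddd..d.....d....dd
120 ........dddddddd.oooo...............
121 ........dddddddd.#ooo..d............
122 ........dddddddd##ooo.d.............
123 ........ddddddd###oo..d.............
124 .......dddddddd###ood...............
125 .......ddddddd###oood...............
126 .......ddddddo###oooddd.............
127 .......dddddoo###ooddddd............
128 .......dddddo
[... 372 characters left out ...]
##..................
138 ...##############o..................
139 n################...................
140 ##################o.................
141 ###################.................
tip 0.008 -0.009 [[ 12.3 132.8]]
tip 0.008 0.009 [[  9.6 137.2]]
tip -0.008 -0.009 [[ 18.  134.9]]
tip -0.008 0.009 [[ 15.4 139.3]]
0 {"x": 0.02, "z": -0.23, "ry": -0.012}
1 {"x": 0.01, "z": -0.23, "ry": -0.012}
2 {"x": 0.01, "z": -0.23, "ry": -0.012}
3 {"x": 0.01, "z": -0.23, "ry": -0.012}
4 {"z": -0.23, "ry": -0.012}
5 {"z": -0.23, "ry": -0.012}
6 {"z": -0.23, "ry": -0.012}
7 {"z": -0.23, "ry": -0.012}
8 {"x": -0.01, "z": -0.23, "ry": -0.012}
9 {"z": -0.22, "ry": -0.012}
[ 0.51805552 -0.22494871  0.06456718]
```

The grip holds at 45 N (8.4 mm opening) and the fingers now cover the fin. Peeling on the arc.

Emit:
{"method": "send_rows", "body": {
  "motion": [
    {"x": 0.03, "y": 0, "z": -0.24, "rx": 0, "ry": -0.012, "rz": 0, "jaw": 0.4},
    {"x": 0.02, "y": 0, "z": -0.24, "rx": 0, "ry": -0.012, "rz": 0, "jaw": 0.4},
    {"x": 0.02, "y": 0, "z": -0.24, "rx": 0, "ry": -0.012, "rz": 0, "jaw": 0.4},
    {"x": 0.02, "y": 0, "z": -0.24, "rx": 0, "ry": -0.012, "rz": 0, "jaw": 0.4},
    {"x": 0.02, "y": 0, "z": -0.24, "rx": 0, "ry": -0.012, "rz": 0, "jaw": 0.4}
  ]
}}

```text
clock: 11.65
tool_pos: [0.5179, -0.2248, 0.0537]
eef_rot: [0.65, 0.759, -0.02, 0.023]
contact_force: [-1.5, 0.2, -2.6]
opening: 0.099
finger_force: 45.7
```

Emit:
{"method": "send_rows", "body": {
  "motion": [
    {"x": 0.02, "y": 0, "z": -0.24, "rx": 0, "ry": -0.012, "rz": 0, "jaw": 0.4},
    {"x": 0.02, "y": 0, "z": -0.24, "rx": 0, "ry": -0.012, "rz": 0, "jaw": 0.4},
    {"x": 0.02, "y": 0, "z": -0.24, "rx": 0, "ry": -0.012, "rz": 0, "jaw": 0.4},
    {"x": 0.02, "y": 0, "z": -0.24, "rx": 0, "ry": -0.012, "rz": 0, "jaw": 0.4},
    {"x": 0.02, "y": 0, "z": -0.24, "rx": 0, "ry": -0.012, "rz": 0, "jaw": 0.4}
  ]
}}

```text
clock: 12.15
tool_pos: [0.518, -0.2237, 0.0661]
eef_rot: [0.65, 0.758, -0.039, 0.046]
contact_force: [0.6, -1.0, -0.8]
opening: 0.098
finger_force: 45.0
```

```bash
cat > st.py <<'E'
from h import *
from plant import *
s=get_state();r=R.from_quat(s["eef_rot"]);print(s["clock"],s["tool_pos"],s["contact_force"].round(2),s["moment"].round(3),s["finger_force"].round(1),s["opening"]*88.1,"up",(-r.as_matrix()[:,2]).round(3))
E
python3 st.py
```

```text
Traceback (most recent call last):
  File "st.py", line 3, in <module>
    s=get_state();r=R.from_quat(s["eef_rot"]);print(s["clock"],s["tool_pos"],s["contact_force"].round(2),s["moment"].round(3),s["finger_force"].round(1),s["opening"]*88.1,"up",(-r.as_matrix()[:,2]).round(3))
                                                                                                                              ^^^^^^^^^^^^^^^^^^^^^^^
AttributeError: 'float' object has no attribute 'round'
```

Emit:
{"method": "send_rows", "body": {
  "motion": [
    {"x": 0.02, "y": 0, "z": -0.24, "rx": 0, "ry": -0.012, "rz": 0, "jaw": 0.4},
    {"x": 0.02, "y": 0, "z": -0.24, "rx": 0, "ry": -0.012, "rz": 0, "jaw": 0.4},
    {"x": 0.02, "y": 0, "z": -0.24, "rx": 0, "ry": -0.012, "rz": 0, "jaw": 0.4},
    {"x": 0.02, "y": 0, "z": -0.24, "rx": 0, "ry": -0.012, "rz": 0, "jaw": 0.4},
    {"x": 0.02, "y": 0, "z": -0.24, "rx": 0, "ry": -0.012, "rz": 0, "jaw": 0.4}
  ]
}}

```text
clock: 12.65
tool_pos: [0.5176, -0.2211, 0.0777]
eef_rot: [0.648, 0.756, -0.059, 0.069]
contact_force: [0.8, -3.0, -0.4]
opening: 0.099
finger_force: 45.0
```

Emit:
{"method": "send_rows", "body": {
  "motion": [
    {"x": 0.02, "y": 0, "z": -0.24, "rx": 0, "ry": -0.012, "rz": 0, "jaw": 0.4},
    {"x": 0.02, "y": 0, "z": -0.24, "rx": 0, "ry": -0.012, "rz": 0, "jaw": 0.4},
    {"x": 0.02, "y": 0, "z": -0.24, "rx": 0, "ry": -0.012, "rz": 0, "jaw": 0.4},
    {"x": 0.02, "y": 0, "z": -0.24, "rx": 0, "ry": -0.012, "rz": 0, "jaw": 0.4},
    {"x": 0.02, "y": 0, "z": -0.24, "rx": 0, "ry": -0.012, "rz": 0, "jaw": 0.4}
  ]
}}

```text
clock: 13.15
tool_pos: [0.5169, -0.217, 0.089]
eef_rot: [0.646, 0.754, -0.078, 0.091]
contact_force: [2.5, -2.1, -1.1]
opening: 0.097
finger_force: 45.0
```

```bash
sed -i 's/s\["finger_force"\].round(1)/s["finger_force"]/' st.py; python3 st.py
python3 - <<'E'
from h import *
from plant import *
o=[]
for n,(u,v,w,h) in (("top",(265,160,100,94)),("scene",(262,105,100,94))):
    d=snapshot(n);np.savez(n+"4.npz",**d);im=d["img"][v:v+h,u:u+w].astype(float);im=(255*(im/255)**.6).astype(np.uint8);o.append(cv2.resize(im,(400,376),interpolation=cv2.INTER_CUBIC))
cv2.imwrite("pics/c7.png",np.hstack(o)[...,::-1])
E
```

```text
13.15 [ 0.51692599 -0.21697764  0.08897215] [ 2.46 -2.12 -1.13] [-0.423 -0.424 -0.048] 45.00111009925604 8.50653161562461 up [-0.037  0.235  0.971]
```

View pics/c7.png

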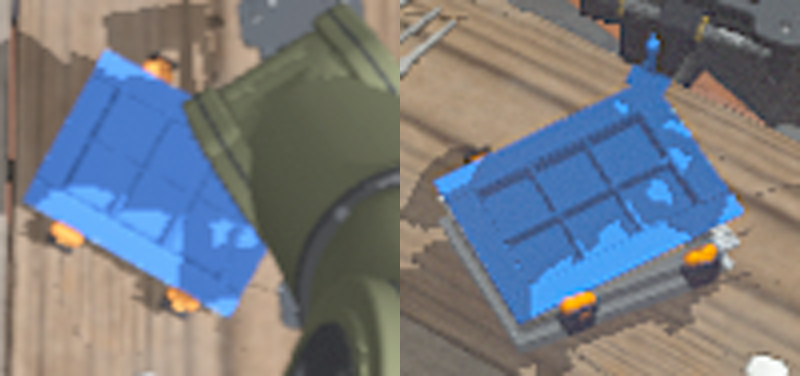

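The tray is tilted with its fin corner up at (655,75) and the far corner still down at (523,322). The clips and stack haven't moved: clips at (68,235) and (182,298). I'll tilt slightly more, then lift straight up.

Emit:
{"method": "send_rows", "body": {
  "motion": [
    {"x": -0.02, "y": 0, "z": -0.3, "rx": 0, "ry": -0.016, "rz": 0, "jaw": 0.4},
    {"x": -0.02, "y": 0, "z": -0.3, "rx": 0, "ry": -0.016, "rz": 0, "jaw": 0.4},
    {"x": -0.02, "y": 0, "z": -0.3, "rx": 0, "ry": -0.016, "rz": 0, "jaw": 0.4},
    {"x": -0.02, "y": 0, "z": -0.3, "rx": 0, "ry": -0.016, "rz": 0, "jaw": 0.4},
    {"x": -0.02, "y": 0, "z": -0.3, "rx": 0, "ry": -0.016, "rz": 0, "jaw": 0.4}
  ]
}}

```text
clock: 13.75
tool_pos: [0.5166, -0.2137, 0.1038]
eef_rot: [0.642, 0.75, -0.103, 0.121]
contact_force: [1.9, -1.4, -0.7]
opening: 0.095
finger_force: 45.0
```

Emit:
{"method": "send_rows", "body": {
  "motion": [
    {"x": -0.09, "y": 0, "z": -0.28, "rx": 0, "ry": 0, "rz": 0, "jaw": 0.4},
    {"x": -0.09, "y": 0, "z": -0.28, "rx": 0, "ry": 0, "rz": 0, "jaw": 0.4},
    {"x": -0.09, "y": 0, "z": -0.28, "rx": 0, "ry": 0, "rz": 0, "jaw": 0.4},
    {"x": -0.09, "y": 0, "z": -0.28, "rx": 0, "ry": 0, "rz": 0, "jaw": 0.4},
    {"x": -0.09, "y": 0, "z": -0.28, "rx": 0, "ry": 0, "rz": 0, "jaw": 0.4}
  ]
}}

```text
clock: 14.25
tool_pos: [0.5161, -0.2142, 0.1184]
eef_rot: [0.642, 0.75, -0.103, 0.12]
contact_force: [0.3, 0.4, -0.9]
opening: 0.093
finger_force: 45.0
```

```bash
python3 st.py
```

```text
14.25 [ 0.51607515 -0.214211    0.11843532] [ 0.31  0.39 -0.94] [ 0.208 -0.097 -0.028] 44.999933168292046 8.19440660981114 up [-0.048  0.31   0.95 ]
```

Emit:
{"method": "send_rows", "body": {
  "motion": [
    {"x": -0.3, "y": 0, "z": -1, "rx": 0, "ry": 0, "rz": 0, "jaw": 0.4},
    {"x": -0.5, "y": 0, "z": -1.5, "rx": 0, "ry": 0, "rz": 0, "jaw": 0.4},
    {"x": -0.7, "y": 0, "z": -2, "rx": 0, "ry": 0, "rz": 0, "jaw": 0.4},
    {"x": -0.7, "y": 0, "z": -2, "rx": 0, "ry": 0, "rz": 0, "jaw": 0.4},
    {"x": -0.7, "y": 0, "z": -2, "rx": 0, "ry": 0, "rz": 0, "jaw": 0.4}
  ]
}}

```text
clock: 14.75
tool_pos: [0.5161, -0.215, 0.2096]
eef_rot: [0.642, 0.75, -0.103, 0.121]
contact_force: [-0.1, 0.2, -0.6]
opening: 0.095
finger_force: 45.0
```

Emit:
{"method": "send_rows", "body": {
  "motion": [
    {"x": -0.3, "y": 0, "z": -1, "rx": 0, "ry": 0.05, "rz": 0, "jaw": 0.4},
    {"x": 0, "y": 0, "z": 0, "rx": 0, "ry": 0.06, "rz": 0, "jaw": 0.4},
    {"x": 0, "y": 0, "z": 0, "rx": 0, "ry": 0.06, "rz": 0, "jaw": 0.4},
    {"x": 0, "y": 0, "z": 0, "rx": 0, "ry": 0.06, "rz": 0, "jaw": 0.4},
    {"x": 0, "y": 0, "z": 0, "rx": 0, "ry": 0.05, "rz": 0, "jaw": 0.4}
  ]
}}

```text
clock: 15.25
tool_pos: [0.5161, -0.2152, 0.2195]
eef_rot: [0.651, 0.759, -0.012, 0.014]
contact_force: [0.4, -0.9, -0.8]
opening: 0.096
finger_force: 45.0
```

```bash
python3 st.py
python3 - <<'E'
from h import *
from plant import *
for n in("top","scene"):
    d=snapshot(n);np.savez(n+"5.npz",**d)
# stack check: orange clips now vs start, top view
for f in("top","top5","scene","scene5"):
    i=np.load(f+".npz")["img"].astype(np.uint8);h=cv2.cvtColor(i,cv2.COLOR_RGB2HSV)
    m=((h[...,0]>8)&(h[...,0]<22)&(h[...,1]>200)&(h[...,2]>100)).astype(np.uint8)
    n,l,st,c=cv2.connectedComponentsWithStats(m)
    print(f,[tuple(c[k].round(1)) for k in range(1,n) if st[k,4]>8 and c[k][0]>260 and 100<c[k][1]<250])
E
```

```text
15.25 [ 0.51611235 -0.21520603  0.21947468] [ 0.36 -0.85 -0.77] [-0.046 -0.066 -0.008] 45.000646971166134 8.494263012137129 up [-0.006  0.036  0.999]
top []
top5 [(np.float64(281.5), np.float64(218.1))]
scene [(np.float64(311.8), np.float64(135.1)), (np.float64(282.0), np.float64(145.6)), (np.float64(336.5), np.float64(167.5)), (np.float64(305.9), np.float64(179.2))]
scene5 [(np.float64(312.0), np.float64(135.8)), (np.float64(282.3), np.float64(145.8)), (np.float64(336.5), np.float64(168.3)), (np.float64(305.4), np.float64(179.7))]
```

The stack is undisturbed: the clips are at the same pixels within 1 px. Now I'll plan the carry, passing on the robot's side of the lamp.

Run:
```python
from h import *
from plant import *
s=get_state();r=R.from_quat(s["eef_rot"]);p=s["tool_pos"];Q=Rt(.157)
W=[(.505,-.20,.22,2),(.44,-.05,.215,5),(.435,.06,.21,4),(.452,.175,.2,4),(.456,.1998,.185,2),(.456,.1998,.170,3)]
plan(p,r,[(w[:3],Q,w[3]) for w in W],1)
```

```text
0 {"x": 0.9, "y": -0.4, "z": -0.1, "ry": 0.02, "rz": -0.004}
1 {"x": 1.0, "y": -0.4, "z": -0.1, "ry": 0.019, "rz": -0.004}
2 {"x": 3.2, "y": -0.8, "z": 0.1}
3 {"x": 3.2, "y": -0.8, "z": 0.1}
4 {"x": 3.1, "y": -0.8, "z": 0.1}
5 {"x": 3.2, "y": -0.8, "z": 0.1}
6 {"x": 3.1, "y": -0.9, "z": 0.1}
7 {"x": 2.7, "y": 0.3, "z": 0.1}
8 {"x": 2.7, "y": 0.3, "z": 0.1}
9 {"x": 2.8, "y": 0.3, "z": 0.2}
10 {"x": 2.7, "y": 0.3, "z": 0.1}
11 {"x": 2.8, "y": 0.9, "z": 0.3}
12 {"x": 2.8, "y": 0.9, "z": 0.2}
13 {"x": 2.8, "y": 0.9, "z": 0.3}
14 {"x": 2.7, "y": 0.8, "z": 0.2}
15 {"x": 1.2, "y": 0.4, "z": 0.8}
16 {"x": 1.2, "y": 0.4, "z": 0.7}
17 {"z": 0.5}
18 {"z": 0.5}
19 {"z": 0.5}
```

Emit:
{"method": "send_rows", "body": {
  "motion": [
    {"x": 0.9, "y": -0.4, "z": -0.1, "rx": 0, "ry": 0.02, "rz": 0, "jaw": 0.4},
    {"x": 1.0, "y": -0.4, "z": -0.1, "rx": 0, "ry": 0.02, "rz": 0, "jaw": 0.4},
    {"x": 3.2, "y": -0.8, "z": 0.1, "rx": 0, "ry": 0, "rz": 0, "jaw": 0.4},
    {"x": 3.2, "y": -0.8, "z": 0.1, "rx": 0, "ry": 0, "rz": 0, "jaw": 0.4},
    {"x": 3.1, "y": -0.8, "z": 0.1, "rx": 0, "ry": 0, "rz": 0, "jaw": 0.4}
  ]
}}

```text
clock: 15.85
tool_pos: [0.4659, -0.1043, 0.2172]
eef_rot: [0.65, 0.76, 0.0, -0.001]
contact_force: [-0.3, 0.1, 0.3]
opening: 0.096
finger_force: 45.0
```

Emit:
{"method": "send_rows", "body": {
  "motion": [
    {"x": 3.2, "y": -0.8, "z": 0.1, "rx": 0, "ry": 0, "rz": 0, "jaw": 0.4},
    {"x": 3.1, "y": -0.9, "z": 0.1, "rx": 0, "ry": 0, "rz": 0, "jaw": 0.4},
    {"x": 2.7, "y": 0.3, "z": 0.1, "rx": 0, "ry": 0, "rz": 0, "jaw": 0.4},
    {"x": 2.7, "y": 0.3, "z": 0.1, "rx": 0, "ry": 0, "rz": 0, "jaw": 0.4},
    {"x": 2.8, "y": 0.3, "z": 0.2, "rx": 0, "ry": 0, "rz": 0, "jaw": 0.4}
  ]
}}

```text
clock: 16.35
tool_pos: [0.4359, 0.0373, 0.2116]
eef_rot: [0.65, 0.76, 0.0, -0.0]
contact_force: [0.4, 0.2, 0.1]
opening: 0.099
finger_force: 45.0
```

```bash
python3 st.py
```

```text
16.35 [0.43586852 0.03731667 0.21155309] [0.42 0.21 0.13] [-0.044 -0.157 -0.024] 44.99852104112506 8.75849401726198 up [ 0.    -0.001  1.   ]
```

Emit:
{"method": "send_rows", "body": {
  "motion": [
    {"x": 2.6, "y": 0.3, "z": 0.1, "rx": 0, "ry": 0, "rz": 0, "jaw": 0.4},
    {"x": 2.8, "y": 0.9, "z": 0.3, "rx": 0, "ry": 0, "rz": 0, "jaw": 0.4},
    {"x": 2.8, "y": 0.9, "z": 0.3, "rx": 0, "ry": 0, "rz": 0, "jaw": 0.4},
    {"x": 2.8, "y": 0.9, "z": 0.3, "rx": 0, "ry": 0, "rz": 0, "jaw": 0.4},
    {"x": 2.7, "y": 0.8, "z": 0.2, "rx": 0, "ry": 0, "rz": 0, "jaw": 0.4}
  ]
}}

```text
clock: 16.85
tool_pos: [0.4522, 0.1787, 0.1994]
eef_rot: [0.65, 0.76, 0.0, -0.001]
contact_force: [0.1, -0.9, -0.9]
opening: 0.097
finger_force: 45.0
```

Emit:
{"method": "send_rows", "body": {
  "motion": [
    {"x": 1.0, "y": 0.4, "z": 0.7, "rx": 0, "ry": 0, "rz": 0, "jaw": 0.4},
    {"x": 0.5, "y": 0.2, "z": 0.7, "rx": 0, "ry": 0, "rz": 0, "jaw": 0.4},
    {"x": 0, "y": 0, "z": 0.5, "rx": 0, "ry": 0, "rz": 0, "jaw": 0.4},
    {"x": 0, "y": 0, "z": 0, "rx": 0, "ry": 0, "rz": 0, "jaw": 0.4},
    {"x": 0, "y": 0, "z": 0, "rx": 0, "ry": 0, "rz": 0, "jaw": 0.4}
  ]
}}

```text
clock: 17.35
tool_pos: [0.4571, 0.1906, 0.1801]
eef_rot: [0.651, 0.759, -0.0, -0.0]
contact_force: [-0.1, 0.0, -0.3]
opening: 0.095
finger_force: 45.0
```

```bash
python3 st.py
python3 - <<'E'
from h import *
from plant import *
o=[]
for n,(u,v,w,h) in (("top",(70,170,130,150)),("scene",(100,190,200,190))):
    d=snapshot(n);np.savez(n+"6.npz",**d);im=d["img"][v:v+h,u:u+w];o.append(cv2.resize(im,(400,int(400*h/w)),interpolation=cv2.INTER_CUBIC))
H=max(i.shape[0] for i in o);o=[np.vstack([i,np.zeros((H-i.shape[0],400,3),np.uint8)]) for i in o]
cv2.imwrite("pics/c8.png",np.hstack(o)[...,::-1]);print(H)
E
```

```text
17.35 [0.45710987 0.19058889 0.18008001] [-0.05  0.   -0.28] [-0.069 -0.182 -0.002] 44.999859323725104 8.356536526022403 up [0.001 0.    1.   ]
461
```

View pics/c8.png

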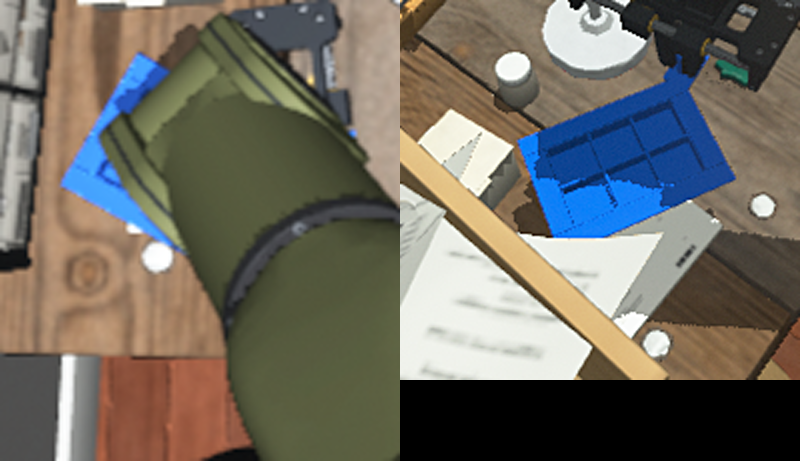

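The left panel (top view) shows the arm hiding most of the tray, with corners visible at (140,52) and (62,185). The right panel (scene view) shows the tray over the pad with corners at (518,142), (735,178) and (552,238), and the fin in the jaws at (683,72). I'll fit its pose, with the tilt free about the closing line.

```bash
cat > fit.py <<'E'
from h import *
from scipy.optimize import least_squares
import sys
k=sys.argv[1]
def sub(n,pts):
    i=np.load(n+k+".npz")["img"].astype(int)
    m=((i[...,2]>i[...,0]+50)&(i[...,2]>i[...,1]+25)).astype(np.float32)*255
    m=cv2.GaussianBlur(m,(3,3),0).astype(np.uint8)
    return cv2.cornerSubPix(m,np.array(pts,np.float32).reshape(-1,1,2),(4,4),(-1,-1),(3,50,.01)).reshape(-1,2)
S0=(np.array([[518,142],[735,178],[552,238]])-[400,0])/2+[100,190]
T0=np.array([[140,52],[62,185]])*.325+[70,170]
if len(sys.argv)>2:
    d=np.array(eval(sys.argv[2]));S0=S0+d[0];T0=T0+d[1]
su,tu=sub("scene",S0),sub("top",T0);print(su.round(1).tolist(),S0.tolist(),tu.round(1).tolist(),T0.round(1).tolist())
L=np.array([[-75,55,17],[75,-55,17],[-75,-55,17]])/1e3
D=np.array([np.cos(.633),np.sin(.633),0]);N=np.array([-D[1],D[0],0])
def tr(v,P): x,y,z,a,ph=v;return (R.from_euler("z",a)*R.from_rotvec(-ph*N)).apply(P)+[x,y,z]  # ph>0 fin up
for m in("ts","s"):
    def f(v):
        P=tr(v,L);r=[proj("scene",P)-su]
        if m=="ts":r.append(proj("top",P[[0,2]])-tu)
        return np.r_[np.concatenate(r).ravel(),(v[3]+2.047)/.01]
    q=least_squares(f,[.44,.29,.16,-2.05,0]);c=np.linalg.pinv(q.jac.T@q.jac)
    print(m,q.x.round(4),"sd",(np.sqrt(np.diag(c))*.5).round(4),q.fun.round(1),"fin",tr(q.x,np.array([[.0863,.0633,.032]])).round(4))
E
python3 fit.py 6
```

```text
[[158.3000030517578, 259.79998779296875], [267.79998779296875, 278.79998779296875], [175.8000030517578, 308.3999938964844]] [[159.0, 261.0], [267.5, 279.0], [176.0, 309.0]] [[114.5999984741211, 186.60000610351562], [89.0999984741211, 229.6999969482422]] [[115.5, 186.9], [90.2, 230.1]]
ts [ 0.444   0.2904  0.1583 -2.0424 -0.2374] sd [0.0006 0.0006 0.0014 0.0039 0.0163] [-0.4 -2.5 -1.1  1.3  3.6  1.5 -0.5 -1.3 -1.2 -1.5  0.5] fin [[0.4619 0.1803 0.1642]]
s [ 0.4439  0.2919  0.1612 -2.044  -0.2396] sd [0.0016 0.0014 0.0037 0.0041 0.0179] [-1.3 -2.8 -1.6  1.3  2.6  1.4  0.3] fin [[0.4616 0.1818 0.1669]]
```

The far corner is probably cut off by the paper in front of it. I'll fit edges instead, with all six degrees of freedom.

```bash
cat > fit2.py <<'E'
from h import *
from scipy.optimize import least_squares
import sys
k=sys.argv[1]; du=np.array(eval(sys.argv[2])) if len(sys.argv)>2 else np.zeros((2,2))
C={"mp":(-75,55),"pm":(75,-55),"mm":(-75,-55),"pp":(75,55)}
C={a:np.array([*b,17])/1e3 for a,b in C.items()}
S=lambda x,y:np.array([(x-400)/2+100,y/2+190])+du[0]
T=lambda x,y:np.array([x*.325+70,y*.325+170])+du[1]
# camera, edge corners, approx start/end pixels of the visible part
E=[("scene","mp","mm",S(521,150),S(545,218)),("scene","mm","pm",S(590,227),S(725,182)),("scene","pm","pp",S(731,170),S(702,105)),("scene","mp","pp",S(530,137),S(650,90)),
   ("top","mp","mm",T(132,65),T(72,168)),("top","mm","pm",T(75,192),T(165,242))]
data=[]
for n,a,b,p,q in E:
    i=np.load(n+k+".npz")["img"].astype(np.float32);w=np.clip(i[...,2]-i[...,0]-.3*i[...,2],-40,40)
    t=(q-p)/np.linalg.norm(q-p);nn=np.array([-t[1],t[0]]);pts=[]
    for s in np.linspace(0,1,14):
        c=p+s*(q-p);o=np.arange(-5,5.01,.25);X=(c+o[:,None]*nn).astype(np.float32)
        v=cv2.remap(w,X[:,0].copy(),X[:,1].copy(),cv2.INTER_LINEAR).ravel();z=np.where(np.sign(v[1:])!=np.sign(v[:-1]))[0]
        if len(z):j=z[np.argmin(abs(o[z]))];pts.append(c+(o[j]+.125)*nn)
    data.append(np.array(pts))
def tr(v,P):return R.from_euler("z",v[3]).apply(R.from_rotvec([v[4],v[5],0]).apply(P))+v[:3]
def f(v,use):
    r=[]
    for e in use:
        n,a,b=E[e][:3];A,B=proj(n,tr(v,np.array([C[a],C[b]])));t=(B-A)/np.linalg.norm(B-A)
        r.append((data[e]-A)@[-t[1],t[0]])
    return np.concatenate(r)
for use in ([0,1,2,3,4,5],[0,1,2,3]):
    q=least_squares(lambda v:np.r_[f(v,use),(v[3]+2.047)/.02],[.44,.29,.16,-2.05,0,0],loss="soft_l1",f_scale=.5)
    Rm=R.from_euler("z",q.x[3])*R.from_rotvec([*q.x[4:],0]);up=Rm.apply([0,0,1]);D=np.array([np.cos(.633),np.sin(.633)])
    sd=np.sqrt(np.diag(np.linalg.pinv(q.jac.T@q.jac)))*.4
    w=q.x[4:];print(use,q.x.round(4),"sd",sd.round(3),"fin-up tilt",round(w@[D[1],-D[0]],3),"roll about diag",round(w@D,3),"fin",tr(q.x,np.array([[.0863,.0633,.032]])).round(4))
    print([ (len(data[e]),round(float(np.mean(f(q.x,[e]))),2),round(float(np.std(f(q.x,[e]))),2)) for e in use])
E
python3 fit2.py 6
```

```text
[0, 1, 2, 3, 4, 5] [ 0.442   0.2882  0.1618 -2.0522  0.0234 -0.0382] sd [0.    0.    0.    0.005 0.008 0.013] fin-up tilt 0.045 roll about diag -0.004 fin [[0.458  0.1839 0.1986]]
[(14, 0.32, 0.22), (9, -0.03, 0.17), (14, 0.04, 0.21), (14, -0.09, 0.4), (14, -0.4, 0.14), (14, 0.12, 0.2)]
[0, 1, 2, 3] [ 4.4050e-01  2.9030e-01  1.6620e-01 -2.0489e+00  5.0000e-04  1.0000e-03] sd [0.001 0.001 0.001 0.005 0.009 0.013] fin-up tilt -0.001 roll about diag 0.001 fin [[0.4569 0.1845 0.1982]]
[(14, -0.02, 0.24), (9, 0.0, 0.21), (14, 0.0, 0.17), (14, -0.0, 0.15)]
```

The fit gives the tray level within about 0.02 rad, its origin near (0.441, 0.289, 0.164). I'll correct by 1 cm in +y and 1.3 cm down.

Emit:
{"method": "send_rows", "body": {
  "motion": [
    {"x": 0.3, "y": 0, "z": 0.4, "rx": 0, "ry": 0, "rz": 0, "jaw": 0.4},
    {"x": 0.4, "y": 0, "z": 0.5, "rx": 0, "ry": 0, "rz": 0, "jaw": 0.4},
    {"x": 0.3, "y": 0, "z": 0.4, "rx": 0, "ry": 0, "rz": 0, "jaw": 0.4},
    {"x": 0, "y": 0, "z": 0, "rx": 0, "ry": 0, "rz": 0, "jaw": 0.4},
    {"x": 0, "y": 0, "z": 0, "rx": 0, "ry": 0, "rz": 0, "jaw": 0.4}
  ]
}}

```text
clock: 17.95
tool_pos: [0.4556, 0.2022, 0.1671]
eef_rot: [0.65, 0.76, 0.0, -0.0]
contact_force: [-0.1, -1.0, -0.0]
opening: 0.097
finger_force: 45.0
```

```bash
python3 st.py
python3 - <<'E'
from h import *
from plant import *
for n in("top","scene"): np.savez(n+"7.npz",**snapshot(n))
a=np.array([.441,.289,.164]);b=a+[-.0015,.01,-.013]
for n in("scene","top"):print((proj(n,b)-proj(n,a)).tolist())
E
python3 fit2.py 7 "[[-3,6],[-4,0]]"
```

```text
17.95 [0.45561929 0.20224962 0.16708784] [-0.09 -1.01 -0.  ] [-0.053 -0.065 -0.079] 44.999795062467456 8.532062466095061 up [ 0.001 -0.001  1.   ]
[[-2.6070917883836557, 8.301421141185415]]
[[-3.1039198035994104, 0.6108450645233461]]
[0, 1, 2, 3, 4, 5] [ 0.4402  0.3     0.1501 -2.0527 -0.0132 -0.0125] sd [0.    0.    0.001 0.005 0.013 0.012] fin-up tilt 0.002 roll about diag -0.018 fin [[0.4569 0.1943 0.1823]]
[(14, 0.36, 0.16), (8, -3.35, 4.27), (14, 0.04, 0.17), (14, -0.08, 0.14), (14, -0.53, 0.18), (14, 0.09, 0.35)]
[0, 1, 2, 3] [ 0.4396  0.3017  0.1551 -2.0587 -0.1003  0.0274] sd [0.001 0.001 0.002 0.006 0.031 0.019] fin-up tilt -0.081 roll about diag -0.065 fin [[0.4571 0.1938 0.1783]]
[(14, 0.01, 0.2), (8, -0.88, 3.63), (14, 0.01, 0.18), (14, 0.03, 0.49)]
```

The tray fits at (0.440, 0.300, 0.150), level and over the pad centre at about (0.440, 0.298). Handing in.

```bash
python3 -c "
from plant import *
print(finish_job())"
```

```text
the job is handed in; nothing more can be done
None
```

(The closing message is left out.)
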